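# Load joint rings on the curing slide and run them under the lamp

## Robot

A 6-joint arm with a two-finger parallel gripper is mounted at the origin on the work surface. World frame = base frame: x ahead of the robot, y to its left, z up, the work surface at z = 0. Lengths are in mm, angles in rad, forces in N, time in s.
With the tool pointing down it reaches from about 275 to 1000 mm from the base axis. Payload 8.4 kg.
Tool frame: the origin (TCP) lies at the very end of the fingers, on their centre line; the grasp point (between the pads) lies 19 mm behind it; z points along the fingers, y is the direction in which the jaws open and shut (so a half turn about z gives the same grasp; the last joint's range is limited). The gripper opens to 85 mm and grips with 20 to 120 N. Pads are 22 mm wide; open, the fingers measure 114 mm over their backs; the gripper's body (76 mm by 85 mm) begins 54 mm behind the grasp point. The pads swing forward as they close: fully open they stand 13 mm farther back than shut.
Start: joints at [1.126, 0.353, 1.633, -0, 1.155, -0.002], TCP at [267.793, 564.725, 199.581] pointing down, gripper open.
Joint ranges: [-2.63, 2.63], [-0.92, 2.1], [0.06, 2.66], [-1.3, 4.44], [0, 2.69], [-3.02, 3.02]. Speed limits (rad/s): [2.22, 2.22, 2.79, 3.14, 3.14, 3.14].

## Interface

Orientations are given as [roll, pitch, yaw] about the fixed x, y, z axes, in that order (R = Rz(yaw) Ry(pitch) Rx(roll)).
In Python, from rig import sense, grab_frame, get_calibration, sign_off, boxes_of, trace gives the robot as it stands.
- The arm moves only by the tool servo_tool, never from a script. Its argument "rows" is a list of rows, each a list of 3 entries, a list of its own where there are three numbers: the finger opening in mm, from 0 to 85.4, then the shift along the tool's x, y, z in mm, then the turn, a rotation vector about the tool's x, y, z in degrees. A call has 1 to 8 rows; each row shifts and turns the commanded pose from where the row before left it, along the tool's axes as they then stand; what a row does not reach is not made up. A row lasts 1/8 s, in which the tool goes at most 62.5 mm and 10.7 degrees, less where a joint would pass 70% of its speed; a pose out of reach is approached as far as the arm can. A call is refused whole if a number of a shift passes 62.5 or a number of a turn 10.7, either way. A call with a gripper value outside its range is refused whole. The fingers move at their own pace and stop on an object; "force" is the grip in N (left out, the last holds). Time passes only in rows, so rows that do not move let the fingers close. It gives the time, the measured TCP pose, the force and the opening at its end, in the units of the state.
- sense(): the state, without advancing time (a new reading comes with each control period).
- grab_frame(name): name is "scene" or "side" or "wrist"; returns the picture (480x640x3 uint8, blue, green, red); there is no depth.
- get_calibration(name): a dict with "intrinsics" (3x3 intrinsics, pixels), "k1" (the pictures are not rectified: a ray, as slopes to the right and down, at radius r is drawn at 1 + k1 r^2 times it, then the intrinsics apply), "world_to_cam" (4x4, takes a point from world to camera coordinates). Camera axes: x right, y down, z forward; pixel columns grow to the right and rows downward; lengths in mm; the calibration is good to about 2 mm. A picture is of the moment at which its call begins: read the wrist's pose just before it. get_calibration takes no time and is no camera call; for the wrist camera it gives the pose at the moment of the call.
- sign_off(): hands the job in, once; it reports no verdict.
Trained networks look in the newest picture that a camera, given by its name, has taken for a name from the list of things; names that differ only in an ending like _2 or _b are one class to them, and where a whole thing is asked for, a point or a joint stands for the part that bears it (a point fixed in the world has none). Each returns a list of dicts, best first, with "conf" (0 to 1); they miss things now and then, are a little off and sometimes report something else, mostly with a low value. They report only what shows in the picture. A call takes as long as a camera call. They do not tell look-alikes from the thing itself.
- boxes_of(camera, thing): "centre" ([x, y, z] in mm, in the coordinates of the camera as it stood for that picture, good to about 4 mm: the middle of the surface that is visible of it).
- trace(camera, thing): "mask" (480x640 bool, what is visible of it).
The state is a dict: "clock": time; "qpos": joint angles; "qvel": joint speeds; "joint_efforts": joint torques, N m; "eef_pos": TCP position; "tcp_rot": TCP orientation; "contact_force": force on the tool from outside, world axes, zero at the start; "wrist_torque": the same for the moment, N m; "opening": opening from 0.0 (shut) to 1.0 (fully open).
Only numpy, scipy, OpenCV 4.12 (cv2) and the standard library are available. Lean on these libraries where they do the work, as an engineer would, in place of code of your own. Each camera call takes 0.05 s, during which the arm holds its last target. There are 200 camera calls.

## Task

Draw the curing slide's carriage fully out from under the lamp to its load stop, stack the black joint rings that lie on the bench flat between the carriage's four posts, one at a time from the thickest at the bottom to the thinnest on top, and set the steel knobbed cap on top of them. Then slide the loaded carriage fully home under the lamp, and only after that turn the dimmer lever to the long half-power mark in the middle of its scale. Do not knock the lamp or shift the glue bottle or the wax block.

Things in the scene. Friction and masses are not known exactly. Their poses are not given: they have to be found in the camera images.
- slide_base: Curing slide, fixed to the bench: grey base plate 110 x 460 x 12 mm with two steel rails along its own y axis. Origin on the bench at z 0; z up, +y runs from the load end to the lamp end. The plate spans y -250 to +210 mm and x -55 to +55 mm. Its position and yaw vary.
- lamp: White curing lamp fixed to the slide base (same origin and axes as the base): a column at y 186 to 208 mm, 255 mm tall, and a round head 84 mm across over y = 120 mm, x = 0, its underside 190 mm and its top with the arm 251 mm above the bench. It is not to be struck.
- carriage (a joint): Carriage travel, m: 0 at the load stop (seat at base y = -50 mm), 0.17 fully home at the far stop (seat under the lamp head). Slides along the base's +y with about 2 N of dry friction and some drag, stays where it is left. It starts part way in.
- seat (a point): Centre of the carriage's ring seat: top of a flat round boss 54 mm across, 52 mm above the bench and 12 mm above the carriage plate (90 x 100 mm). Axes as the slide base. Four upright steel posts, 12 mm thick, stand round it at x +-24.4, y +-29.1 mm and form a 64 mm bore; they rise 66 mm above the seat, their last 12 mm tapering to 6 mm thick. The widest gaps for fingers are on the +x and -x sides (46 mm wide), so grip a ring along the base's x when loading.
- handle (a point): Grip point of the carriage's handle: a black upright post 18 mm across, from 40 to 110 mm above the bench; this point is 85 mm above the bench and 130 mm from the seat towards the base's -y. It moves with the carriage.
- ring1: Thickest black plastic ring: 60 mm outside, 20 mm hole, 21 mm thick, 70 g or so. Origin at the centre of its underside, z along its axis. May be absent.
- ring2: Second thickest black ring: 60 mm outside, 29 mm hole, 16 mm thick. Origin at the centre of its underside. May be absent.
- ring3: Third thickest black ring: 60 mm outside, 38 mm hole, 12 mm thick. Origin at the centre of its underside. May be absent.
- ring4: Thinnest black ring: 60 mm outside, 47 mm hole, 9 mm thick. Origin at the centre of its underside. May be absent.
- cap: Steel cap, 250 g or so: a dark disc 60 mm across and 12 mm thick with a knob 22 mm across and 30 mm tall on top (42 mm in all). Origin at the centre of its underside. Always present. It belongs on top of all the rings.
- lever (a joint): Dimmer lever angle, rad: 0 at one end of its scale, 2.1 at the other, growing anticlockwise seen from above; the long half-power mark is at 1.05. Stays where it is left (friction 0.12 N m).
- lever_hinge (a point): Upright hinge axis of the dimmer lever, 30 mm above the bench. Axes as the dimmer's dark steel plate (150 x 230 x 10 mm, reaching from 30 mm on its +x side of the hinge to 120 mm on its -x side), whose position and yaw vary. At 1.05 rad the lever points along this -x.
- lever_grip (a point): Grip point of the lever: a black upright post 18 mm across at the lever's end, 90 mm from the hinge axis, from 36 to 96 mm above the bench; this point is 75 mm above the bench.
- half_mark (a point): Where the lever's grip point is when the lever stands over the long white half-power mark (75 mm above the bench, 90 mm from the hinge).
- glue_bottle: Bystander: white bottle 56 mm across, 150 mm tall, standing. Leave alone.
- wax_block: Bystander: tan wax block 90 x 50 x 35 mm. Leave alone.
There are look-alikes about, which are no part of the job. There is more than one size of the cap; the one meant has the size given above. Leave any blue look-alike of the ring3 alone.

How it is judged (in metres and radians):
On the way, in this order (a step that is already met when the one before it is completed fails the run):
1. the carriage is drawn out to its load stop (value of joint carriage below 0.006 m), for 0.1 s.
2. the thickest ring lies flat on the seat or on the thicker rings, let go (horizontal distance between ring1 and seat below 0.006 m and z of ring1 in the frame of seat between -0.005 and 0.004 m and angle between ring1's own z axis and vertical below 0.12 rad and contact force between ring1 and the fingers below 0.2 N), for 0.2 s.
3. the second thickest ring lies flat on the seat or on the thicker rings, let go (horizontal distance between ring2 and seat below 0.006 m and z of ring2 in the frame of seat between -0.005 and 0.025 m and angle between ring2's own z axis and vertical below 0.12 rad and contact force between ring2 and the fingers below 0.2 N), for 0.2 s.
4. the third thickest ring lies flat on the seat or on the thicker rings, let go (horizontal distance between ring3 and seat below 0.006 m and z of ring3 in the frame of seat between -0.005 and 0.041 m and angle between ring3's own z axis and vertical below 0.12 rad and contact force between ring3 and the fingers below 0.2 N), for 0.2 s.
5. the thinnest ring lies flat on the seat or on the thicker rings, let go (horizontal distance between ring4 and seat below 0.006 m and z of ring4 in the frame of seat between -0.005 and 0.053 m and angle between ring4's own z axis and vertical below 0.12 rad and contact force between ring4 and the fingers below 0.2 N), for 0.2 s.
6. the cap lies on the stack, let go (horizontal distance between each of ring1, ring2, ring3, ring4, cap and seat below 0.006 m and z of ring1 in the frame of seat between -0.005 and 0.004 m and angle between each of ring1, ring2, ring3, ring4, cap's own z axis and vertical below 0.12 rad and z of ring2 in the frame of seat between -0.005 and 0.025 m and z of ring3 in the frame of seat between -0.005 and 0.041 m and z of ring4 in the frame of seat between -0.005 and 0.053 m and z of cap in the frame of seat between -0.005 and 0.062 m and z of each of ring2, ring3, ring4, cap in the frame of ring1 above 0.017 m and z of each of ring3, ring4, cap in the frame of ring2 above 0.012 m and z of each of ring4, cap in the frame of ring3 above 0.008 m and z of cap in the frame of ring4 above 0.005 m and contact force between cap and the fingers below 0.2 N), for 0.2 s.
7. the loaded carriage is fully home under the lamp (value of joint carriage above 0.164 m and horizontal distance between each of ring1, ring2, ring3, ring4, cap and seat below 0.006 m and z of ring1 in the frame of seat between -0.005 and 0.004 m and angle between each of ring1, ring2, ring3, ring4, cap's own z axis and vertical below 0.12 rad and z of ring2 in the frame of seat between -0.005 and 0.025 m and z of ring3 in the frame of seat between -0.005 and 0.041 m and z of ring4 in the frame of seat between -0.005 and 0.053 m and z of cap in the frame of seat between -0.005 and 0.062 m), for 0.2 s.
8. the lever is at the half-power mark (value of joint lever between 0.96 and 1.14 rad), for 0.2 s.
At the end, for the whole second after the job is handed in: Every ring present and the cap lie flat (within 0.12 rad) between the posts, centred within 6 mm on the seat, thickest ring lowest and cap on top; the carriage is within 6 mm of its home stop; the lever is within 0.09 rad of the half-power mark; all at rest (all of step 7 and all of step 8 and z of each of ring2, ring3, ring4, cap in the frame of ring1 above 0.017 m and z of each of ring3, ring4, cap in the frame of ring2 above 0.012 m and z of each of ring4, cap in the frame of ring3 above 0.008 m and z of cap in the frame of ring4 above 0.005 m and linear speed of cap below 0.02 m/s); the robot touches nothing.
It fails at once if the lamp is struck with more than 10 N (contact force between lamp and anything else above 10 N).
It fails at once if the glue bottle is shifted more than 4 cm (distance of glue_bottle from where it was at the start of the episode above 0.04 m).
It fails at once if the wax block is shifted more than 4 cm (distance of wax_block from where it was at the start of the episode above 0.04 m).
Of ring1, ring2, ring3, ring4 only 2 to 4 are there at a start; the rules pass over those that are not, and their reading is None.
At some moment in a run one of ring1, ring2, ring3, ring4, cap may be knocked a few centimetres aside while the robot is not near it.
Once in a run the grip may slacken for a moment while it holds something.
It also fails if it takes over 210 s, if anything falls off the work surface, if the arm or the gripper's body presses on something with over 40 N, if the wrist force passes 120 N, or if a joint passes its speed limit or range.

## Working session

There is one attempt and no reset: what is moved stays moved. The work goes in short steps, Python scripts to look and compute and a tool call to move; the robot and the scene stay as the last step left them, time stands still between calls to the robot, and variables do not carry over. Pictures are saved under pics/ and viewed, about 12 in all and at most 16, crops included, and the job is handed in when it is done.

Besides the shell and the picture viewer there is one more tool, called as name(argument=value, ...) on one line, values as JSON. servo_tool: Moves the arm, as the interface text tells. Its arguments: {"type":"object","properties":{"rows":{"type":"array","items":{"type":"array"}},"force":{"type":"number"}},"required":["rows"]}

```bash
mkdir -p pics; cat > h.py <<'E'
import numpy as np, cv2
from rig import *
def snap(n,f=None):
    im=grab_frame(n)
    if f: cv2.imwrite('pics/'+f,im)
    return im
def cal(n):
    c=get_calibration(n); return np.array(c['intrinsics']),c['k1'],np.array(c['world_to_cam'])
def proj(c,p):
    K,k,T=c; q=T[:3,:3]@np.array(p,float)+T[:3,3]; s=q[:2]/q[2]; s=s*(1+k*(s@s)); return (K@[s[0],s[1],1])[:2]
def ray(c,uv):
    K,k,T=c; d=np.linalg.inv(K)@[uv[0],uv[1],1]; s=d[:2].copy()
    for _ in range(20): s=d[:2]/(1+k*(s@s))
    R=T[:3,:3]; return -R.T@T[:3,3], R.T@np.array([s[0],s[1],1])
def atz(c,uv,z):
    o,d=ray(c,uv); return o+d*(z-o[2])/d[2]
def w(c,p):
    T=c[2]; return T[:3,:3].T@(np.array(p)-T[:3,3])
E
python3 - <<'E'
from h import *
for n in ('scene','side'):
    snap(n,n+'0.png'); c=cal(n)
    print(n,'cam',ray(c,(320,240))[0].round())
    for t in ['slide_base','lamp','seat','handle','ring1','ring2','ring3','ring4','cap','lever','lever_grip','half_mark','glue_bottle','wax_block']:
        try:
            print(t,[(round(b['conf'],2),w(c,b['centre']).round().tolist(),proj(c,w(c,b['centre'])).round().tolist()) for b in boxes_of(n,t)])
        except Exception as e: print(t,e)
print(sense())
E
```

```text
scene cam [ 954. -683.  755.]
slide_base [(0.8, [621.0, -68.0, 27.0], [351.0, 299.0])]
lamp []
seat [(0.82, [627.0, -63.0, 39.0], [355.0, 295.0]), (0.26, [570.0, 302.0, 39.0], [407.0, 206.0])]
handle [(0.92, [626.0, -70.0, 38.0], [353.0, 296.0])]
ring1 [(0.9, [457.0, -235.0, 9.0], [242.0, 319.0]), (0.68, [516.0, -451.0, 11.0], [185.0, 408.0]), (0.52, [437.0, -121.0, 8.0], [269.0, 284.0])]
ring2 [(0.9, [457.0, -235.0, 9.0], [242.0, 319.0]), (0.68, [516.0, -451.0, 11.0], [185.0, 408.0]), (0.52, [437.0, -121.0, 8.0], [269.0, 284.0])]
ring3 [(0.9, [457.0, -235.0, 9.0], [242.0, 319.0]), (0.68, [516.0, -451.0, 11.0], [185.0, 408.0]), (0.52, [437.0, -121.0, 8.0], [269.0, 284.0])]
ring4 [(0.9, [457.0, -235.0, 9.0], [242.0, 319.0]), (0.68, [516.0, -451.0, 11.0], [185.0, 408.0]), (0.52, [437.0, -121.0, 8.0], [269.0, 284.0])]
cap [(0.74, [444.0, 115.0, 6.0], [330.0, 233.0]), (0.58, [306.0, -275.0, 33.0], [176.0, 291.0]), (0.56, [421.0, 24.0, 8.0], [302.0, 248.0])]
lever [(0.47, [573.0, 304.0, 41.0], [409.0, 205.0])]
lever_grip [(0.49, [626.0, -66.0, 42.0], [354.0, 294.0]), (0.18, [610.0, 103.0,
[... 1733 characters left out ...]
.0])]
{'clock': 1.5, 'qpos': array([ 1.12562077e+00,  3.53031515e-01,  1.63340095e+00, -5.86572480e-06,
        1.15519626e+00, -2.43357621e-03]), 'qvel': array([ 1.50506595e-03, -7.17463867e-04,  6.21359318e-04,  1.27217634e-04,
       -1.41614034e-04, -7.95493259e-05]), 'joint_efforts': array([-3.37049642e-04, -6.05167079e+01, -3.42434084e+01, -7.92120545e-05,
        1.24737737e-03,  2.17980386e-06]), 'eef_pos': array([267.78239848, 564.72776552, 199.56086157]), 'tcp_rot': array([-3.14155657e+00,  5.27850818e-06,  2.69885304e+00]), 'contact_force': array([ 0.23927612,  0.12334782, -0.84310296]), 'wrist_torque': array([-0.03274943,  0.00713214, -0.01667208]), 'opening': 0.9992826664859418}
```

View pics/scene0.png

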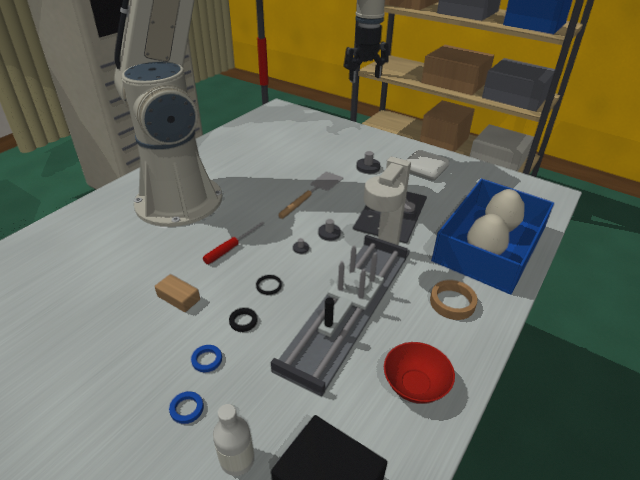

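View pics/side0.png

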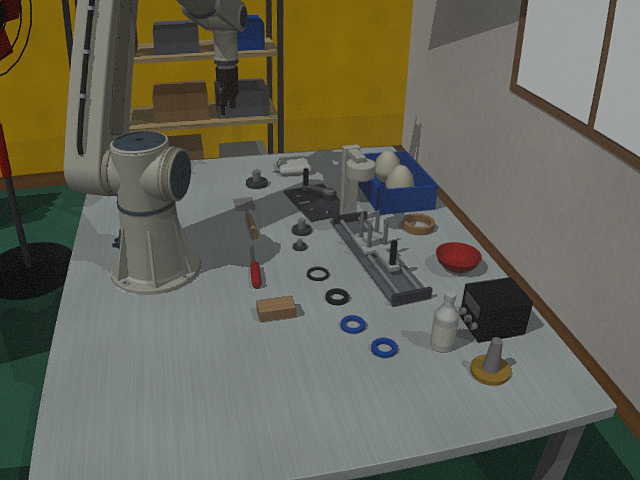

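The scene shows two black rings, at px (242,319) thicker and (269,284) thinner, and two blue look-alikes at (207,358) and (186,407). There are three caps, at (368,162), (329,231) and (301,245). The slide runs from (300,375) to the lamp at (385,190), and the dimmer sits behind the lamp.

```bash
cat >> h.py <<'E'
from scipy.spatial.transform import Rotation as Ro
def pose():
    s=sense(); return np.array(s['eef_pos']),Ro.from_euler('xyz',s['tcp_rot']).as_matrix(),s
def plan(path,g=85,vmax=60,dmax=10,start=None):
    """path: list of (x,y,z,yaw) vertical tool; prints rows from measured/commanded pose"""
    if start is None:
        p,R,s=pose(); yaw=s['tcp_rot'][2]
    else: p=np.array(start[:3],float); yaw=start[3]
    for t in path:
        d=np.array(t[:3])-p; dy=(t[3]-yaw+np.pi)%(2*np.pi)-np.pi
        n=max(1,int(np.ceil(np.abs(d).max()/vmax)),int(np.ceil(np.linalg.norm(d)/62)),int(np.ceil(abs(np.degrees(dy))/dmax)))
        rows=[]
        for i in range(n):
            R=Ro.from_euler('xyz',[np.pi,0,yaw]).as_matrix()
            sh=np.round(R.T@((np.array(t[:3])-p)/(n-i)),1); tu=round(-np.degrees(dy)/n,2)
            rows.append([g,sh.tolist(),[0,0,tu]]); p=p+R@sh; yaw-=np.radians(tu)
        print(t,n); print(str(rows).replace(' ',''))
E
python3 - <<'E'
from h import *
p,R,s=pose(); c=cal('wrist'); o,d=ray(c,(320,240)); print('wrist cam in tool',(R.T@(o-p)).round(1),(R.T@d).round(3)); print(c[0].round(1),c[1]); print('cam x in tool',(R.T@c[2][0,:3]).round(3))
c=cal('scene')
for uv,z in [((272,368),12),((323,388),12),((408,247),12),((365,236),12),((327,325),40),((329,300),110),((246,322),8),((269,286),6),((329,236),3),((301,249),3),((368,169),3),((410,207),40)]: print(uv,atz(c,uv,z).round())
E
```

```text
wrist cam in tool [ 7.770e+01  1.000e-01 -1.748e+02] [-0.307 -0.005  0.952]
[[364.    0.  321.6]
 [  0.  364.  238.6]
 [  0.    0.    1. ]] -0.0007798444656564538
cam x in tool [-0.001  1.     0.   ]
(272, 368) [ 588. -296.   12.]
(323, 388) [ 691. -276.   12.]
(408, 247) [637. 177.  12.]
(365, 236) [528. 153.  12.]
(327, 325) [ 626. -168.   40.]
(329, 300) [ 627. -165.  110.]
(246, 322) [ 470. -237.    8.]
(269, 286) [ 440. -125.    6.]
(329, 236) [447. 108.   3.]
(301, 249) [419.  25.   3.]
(368, 169) [359. 461.   3.]
(410, 207) [579. 299.  40.]
```

```bash
python3 - <<'E'
from h import *
plan([(420,-60,420,3.14)])
E
```

```text
(420, -60, 420, 3.14) 11
[[85,[-36.8,-45.4,-20.0],[0,0,np.float64(-2.3)]],[85,[-35.0,-46.8,-20.0],[0,0,np.float64(-2.3)]],[85,[-33.1,-48.2,-20.0],[0,0,np.float64(-2.3)]],[85,[-31.1,-49.5,-20.1],[0,0,np.float64(-2.3)]],[85,[-29.1,-50.7,-20.0],[0,0,np.float64(-2.3)]],[85,[-27.0,-51.8,-20.1],[0,0,np.float64(-2.3)]],[85,[-25.0,-52.9,-20.0],[0,0,np.float64(-2.3)]],[85,[-22.8,-53.8,-20.1],[0,0,np.float64(-2.3)]],[85,[-20.6,-54.7,-20.0],[0,0,np.float64(-2.3)]],[85,[-18.4,-55.5,-20.1],[0,0,np.float64(-2.3)]],[85,[-16.2,-56.2,-20.0],[0,0,np.float64(-2.3)]]]
```

servo_tool(rows=[[85,[-37,-45,-20],[0,0,-2.3]],[85,[-35,-47,-20],[0,0,-2.3]],[85,[-33,-48,-20],[0,0,-2.3]],[85,[-31,-49,-20],[0,0,-2.3]],[85,[-29,-51,-20],[0,0,-2.3]],[85,[-27,-52,-20],[0,0,-2.3]],[85,[-25,-53,-20],[0,0,-2.3]]])

```text
clock: 2.38
eef_pos: [364.7, 165.7, 340.5]
tcp_rot: [3.141, 0.001, 2.982]
contact_force: [0.8, -0.1, 0.1]
opening: 0.999
```

servo_tool(rows=[[85,[-23,-54,-20],[0,0,-2.3]],[85,[-21,-55,-20],[0,0,-2.3]],[85,[-18,-55,-20],[0,0,-2.3]],[85,[-16,-56,-20],[0,0,-2.3]],[85,[0,0,0],[0,0,0]],[85,[0,0,0],[0,0,0]],[85,[0,0,0],[0,0,0]]])

```text
clock: 3.25
eef_pos: [419.6, -58.4, 419.1]
tcp_rot: [3.141, -0.001, -3.141]
contact_force: [-0.3, -0.2, 0.5]
opening: 0.997
```

```bash
python3 - <<'E'
from h import *
c=cal('wrist'); snap('wrist','w1.png'); np.save('c1.npy',np.array(c,dtype=object),allow_pickle=True)
p,R,s=pose(); print(p,s['tcp_rot'])
for t in ['slide_base','seat','handle','ring1','cap','lever','lever_grip','half_mark']:
    print(t,[(round(b['conf'],2),w(c,b['centre']).round().tolist(),proj(c,w(c,b['centre'])).round().tolist()) for b in boxes_of('wrist',t)])
E
```

```text
[419.64553857 -58.38078639 419.19142293] [ 3.14127585e+00 -6.22432257e-04 -3.14090742e+00]
slide_base [(0.56, [591.0, 10.0, 33.0], [362.0, 279.0])]
seat [(0.81, [611.0, -56.0, 40.0], [323.0, 292.0])]
handle [(0.75, [615.0, -53.0, 38.0], [325.0, 293.0])]
ring1 [(0.79, [430.0, -115.0, 10.0], [286.0, 180.0]), (0.6, [456.0, -234.0, 13.0], [213.0, 197.0]), (0.57, [507.0, -442.0, 14.0], [90.0, 228.0]), (0.47, [589.0, 8.0, 35.0], [362.0, 278.0])]
cap [(0.91, [431.0, 118.0, 13.0], [433.0, 181.0]), (0.71, [413.0, 31.0, 6.0], [378.0, 169.0]), (0.27, [612.0, -55.0, 42.0], [324.0, 293.0]), (0.21, [518.0, 300.0, 6.0], [534.0, 233.0])]
lever [(0.8, [526.0, 348.0, 44.0], [576.0, 244.0]), (0.36, [613.0, -51.0, 38.0], [326.0, 292.0])]
lever_grip [(0.74, [579.0, 144.0, 219.0], [494.0, 334.0]), (0.62, [520.0, 346.0, 42.0], [575.0, 240.0]), (0.52, [291.0, -256.0, 34.0], [183.0, 85.0])]
half_mark [(0.74, [513.0, 299.0, 7.0], [535.0, 230.0])]
```

View pics/w1.png

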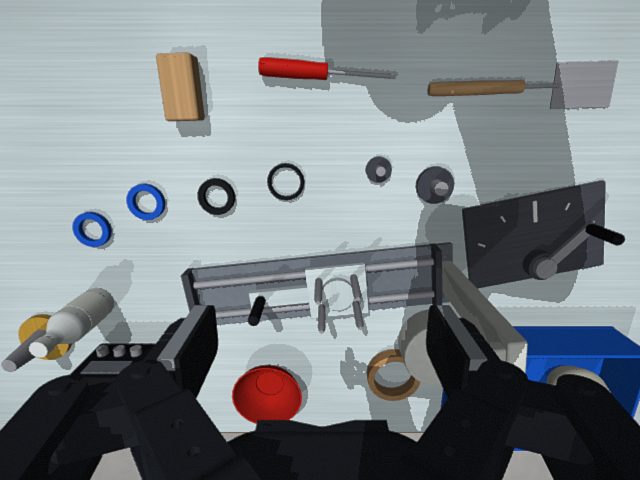

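The wrist view shows the thin black ring at (286,181) and the thicker one at (216,196), with the caps at (378,169) (small) and (435,184). The carriage boss is at (340,293), the handle at (257,308), the lever grip at (605,234) and the half mark at (535,211). Next I measure sizes.

```bash
python3 - <<'E'
from h import *
c=cal('wrist'); im=cv2.imread('pics/w1.png'); hsv=cv2.cvtColor(im,cv2.COLOR_BGR2HSV)
for n in ('wrist',):
  for t in ('ring1','cap'):
    for b in trace(n,t):
        m=b['mask'].astype(np.uint8); 
        if m.sum()<50: continue
        cs,h=cv2.findContours(m,cv2.RETR_CCOMP,cv2.CHAIN_APPROX_NONE)
        for i,q in enumerate(cs):
            if len(q)<12: continue
            zz=8 if t=='ring1' else 8
            P=np.array([atz(c,uv,zz)[:2] for uv in q[:,0]],np.float32); (x,y),r=cv2.minEnclosingCircle(P)
            print(t,round(b['conf'],2),'hole' if h[0][i][3]>=0 else 'outer',np.round([x,y]),'d',round(2*r,1), 'eqd',round(2*np.sqrt(cv2.contourArea(P)/np.pi),1), im[m>0].mean(0).round())
# dark threshold for sub-blobs
for (u,v,z,nm) in [(286,181,9,'thin'),(216,196,12,'thick'),(435,184,12,'capB'),(378,169,8,'capS')]:
    s=4;W=28
    roi=cv2.resize(im[v-W:v+W,u-W:u+W],None,fx=s,fy=s,interpolation=cv2.INTER_CUBIC)
    cv2.imwrite('pics/roi_%s.png'%nm,roi)
row=np.hstack([cv2.resize(cv2.imread('pics/roi_%s.png'%n),(200,200)) for n in ('thin','thick','capB','capS')])
sl=cv2.resize(im[235:340,170:460],None,fx=2.75,fy=2.75,interpolation=cv2.INTER_CUBIC)[:,:800]
cv2.imwrite('pics/m1.png',np.vstack([row,sl]))
print(sl.shape)
E
```

```text
ring1 0.95 outer [ 510. -446.] d 66.0 eqd 61.8 [157.  74.  33.]
ring1 0.95 hole [ 511. -446.] d 36.8 eqd 34.1 [157.  74.  33.]
ring1 0.73 outer [ 463. -348.] d 64.2 eqd 61.0 [166.  79.  37.]
ring1 0.73 hole [ 464. -349.] d 38.2 eqd 35.4 [166.  79.  37.]
ring1 0.7 outer [ 432. -118.] d 61.7 eqd 58.7 [53. 50. 47.]
ring1 0.7 hole [ 433. -118.] d 49.6 eqd 46.6 [53. 50. 47.]
ring1 0.59 outer [ 455. -232.] d 61.3 eqd 59.1 [37. 35. 33.]
ring1 0.59 hole [ 456. -231.] d 39.8 eqd 37.7 [37. 35. 33.]
cap 0.89 outer [413.  30.] d 42.2 eqd 40.1 [86. 79. 76.]
cap 0.79 outer [438. 123.] d 63.8 eqd 61.0 [80. 74. 71.]Traceback (most recent call last):
  File "<stdin>", line 21, in <module>
    return _nx.concatenate(arrs, 0, dtype=dtype, casting=casting)
           ~~~~~~~~~~~~~~~^^^^^^^^^^^^^^^^^^^^^^^^^^^^^^^^^^^^^^^
ValueError: all the input array dimensions except for the concatenation axis must match exactly, but along dimension 1, the array at index 0 has size 800 and the array at index 1 has size 798
```

```bash
python3 - <<'E'
from h import *
plan([(500,-110,240,3.27)])
E
```

```text
(500, -110, 240, 3.27) 4
[[85,[-20.0,-12.6,44.9],[0,0,np.float64(-1.85)]],[85,[-19.6,-13.2,44.9],[0,0,np.float64(-1.85)]],[85,[-19.2,-13.9,44.9],[0,0,np.float64(-1.85)]],[85,[-18.7,-14.5,44.9],[0,0,np.float64(-1.85)]]]
```

servo_tool(rows=[[85,[-20,-12.6,45],[0,0,-1.85]],[85,[-19.6,-13.2,45],[0,0,-1.85]],[85,[-19.2,-13.9,45],[0,0,-1.85]],[85,[-18.7,-14.5,45],[0,0,-1.85]],[85,[0,0,0],[0,0,0]],[85,[0,0,0],[0,0,0]],[85,[0,0,0],[0,0,0]]])

```text
clock: 4.68
eef_pos: [500.6, -110.0, 241.6]
tcp_rot: [-3.141, 0.003, -3.014]
contact_force: [-0.3, 0.2, 0.8]
opening: 0.999
```

```bash
python3 - <<'E'
from h import *
c=cal('wrist'); snap('wrist','w2.png'); np.save('c2.npy',np.array(c,dtype=object),allow_pickle=True)
p,R,s=pose(); print(p,s['tcp_rot'])
for t in ['seat','handle']:
  for b in trace('wrist',t): 
    ys,xs=np.nonzero(b['mask']); print(t,b['conf'],xs.min(),xs.max(),ys.min(),ys.max())
E
```

```text
[ 500.56128568 -110.01814949  241.5014874 ] [-3.14061994e+00  2.81116218e-03 -3.01361190e+00]
seat 0.66 244 424 263 366
handle 0.72 244 423 263 366
```

View pics/w2.png

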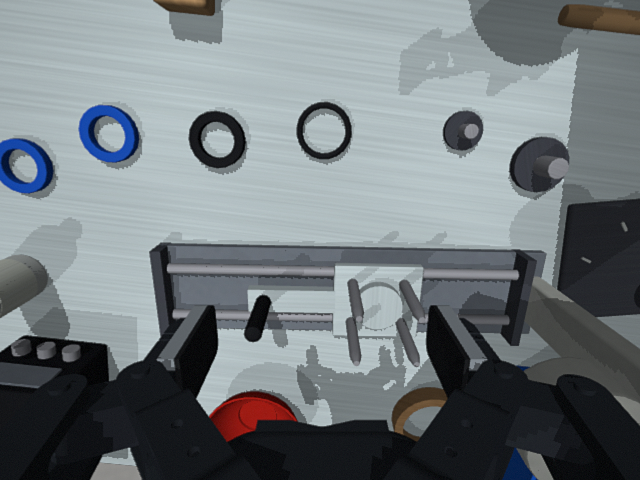

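The rings, caps and carriage are clear here. The carriage plate corners are near (335,267), (421,264) and (334,338). I'll zoom in to get pixel-accurate model points.

```bash
python3 - <<'E'
from h import *
im=cv2.imread('pics/w2.png'); cv2.imwrite('pics/w2z.png',cv2.resize(im[240:380,235:435],None,fx=4,fy=4,interpolation=cv2.INTER_CUBIC))
E
```

```text
(no output)
```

View pics/w2z.png

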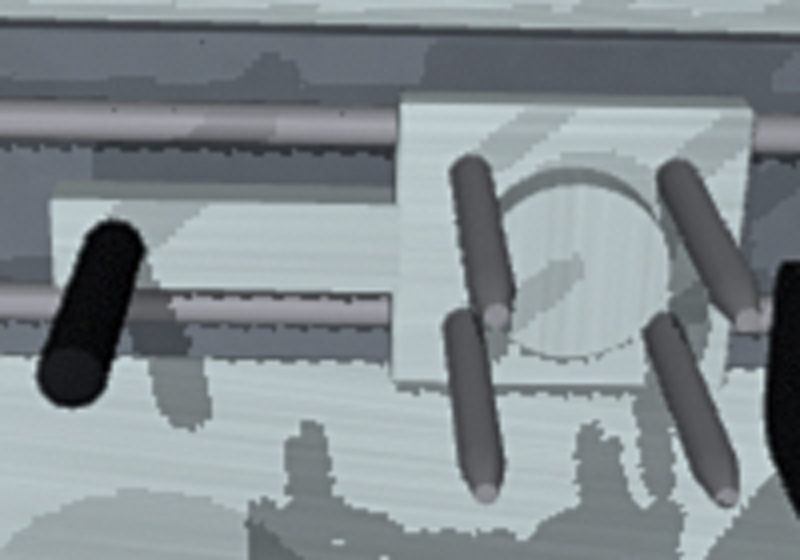

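```bash
python3 - <<'E'
from h import *
from scipy.optimize import least_squares
K,k,T=np.load('c2.npy',allow_pickle=True); c=(np.array(K,float),float(k),np.array(T,float))
# points rel. seat, base axes (camera up = -x of base, right=+y)
M=[((497,314),(-24.4,-29.1,118)),((748,317),(-24.4,29.1,118)),((486,492),(24.4,-29.1,118)),((728,496),(24.4,29.1,118)),((72,378),(0,-130,110)),((401,105),(-45,-50,40)),((753,110),(-45,50,40)),((392,380),(45,-50,40)),((577,264),(0,0,52))]
uv=np.array([(235+a/4,240+b/4) for (a,b),_ in M]); L=np.array([m for _,m in M],float)
def f(q):
    R=Ro.from_euler('z',q[2]).as_matrix(); return np.array([proj(c,R@l+[q[0],q[1],0])-u for l,u in zip(L,uv)]).ravel()
r=least_squares(f,[610,-40,.13],loss='soft_l1'); print(r.x,f(r.x).reshape(-1,2).round(1).tolist())
x,y,a=r.x
# load end plate top-left corner etc: where is the base origin along y? base ends: px at z=12 (plate top)
R=Ro.from_euler('z',a).as_matrix()
for u in [(152,245),(545,252)]: print('end px in seat frame',(R.T@(atz(c,u,12)-[x,y,0])).round(1))
h=R@[0,-130,0]+[x,y,0]; print('handle',h.round(1), 'dir+y',R[:,1].round(3))
# check in scene
cs=cal('scene'); print('scene handle top',proj(cs,[h[0],h[1],110]), 'posts',[proj(cs,R@l+[x,y,0]).round(0).tolist() for l in L[:4]])
E
```

```text
[ 6.11581161e+02 -3.19632906e+01  1.08600443e-01] [[0.2, -0.2], [0.2, 0.0], [0.4, -0.1], [0.0, -0.1], [-0.1, 0.1], [-0.6, -0.8], [1.2, -0.5], [-0.5, 0.9], [-0.7, 1.6]]
end px in seat frame [ -55.5 -263.8   12. ]
end px in seat frame [-55.4 198.8  12. ]
handle [ 625.7 -161.2    0. ] dir+y [-0.108  0.994  0.   ]
scene handle top [329.5565638  298.39783308] posts [[342.0, 260.0], [354.0, 245.0], [364.0, 268.0], [375.0, 252.0]]
```

```bash
python3 - <<'E'
from h import *
plan([(625.7,-161.2,200,3.25),(625.7,-161.2,66,3.25)])
E
```

```text
(625.7, -161.2, 200, 3.25) 3
[[85,[-39.3,-22.3,13.7],[0,0,np.float64(0.38)]],[85,[-39.4,-22.0,13.6],[0,0,np.float64(0.38)]],[85,[-39.5,-21.7,13.7],[0,0,np.float64(0.38)]]]
(625.7, -161.2, 66, 3.25) 3
[[85,[-0.0,0.0,44.7],[0,0,np.float64(-0.0)]],[85,[-0.0,0.0,44.6],[0,0,np.float64(-0.0)]],[85,[-0.0,0.0,44.7],[0,0,np.float64(-0.0)]]]
```

servo_tool(rows=[[85,[-39.3,-22.2,13.7],[0,0,0.38]],[85,[-39.4,-22,13.7],[0,0,0.38]],[85,[-39.5,-21.8,13.7],[0,0,0.38]],[85,[0,0,40],[0,0,0]],[85,[0,0,40],[0,0,0]],[85,[0,0,35],[0,0,0]],[85,[0,0,19],[0,0,0]]])

```text
clock: 5.7
eef_pos: [624.7, -161.0, 63.2]
tcp_rot: [3.141, -0.001, -3.034]
contact_force: [0.4, 0.1, 0.9]
opening: 0.996
```

servo_tool(rows=[[0,[0,0,0],[0,0,0]],[0,[0,0,0],[0,0,0]],[0,[0,0,0],[0,0,0]],[0,[0,0,0],[0,0,0]],[0,[0,0,0],[0,0,0]],[0,[0,0,0],[0,0,0]]], force=50)

```text
clock: 6.45
eef_pos: [626.1, -161.6, 65.9]
tcp_rot: [-3.141, 0.002, -3.034]
contact_force: [-0.6, 0.4, 6.3]
opening: 0.181
```

servo_tool(rows=[[0,[0,-10,0],[0,0,0]],[0,[0,-10,0],[0,0,0]],[0,[0,-10,0],[0,0,0]],[0,[0,-10,0],[0,0,0]],[0,[0,-10,0],[0,0,0]],[0,[0,-8,0],[0,0,0]],[0,[0,-4,0],[0,0,0]],[0,[0,0,0],[0,0,0]]])

```text
clock: 7.45
eef_pos: [632.3, -219.4, 65.8]
tcp_rot: [3.136, 0.001, -3.035]
contact_force: [-1.1, 17.3, 11.3]
opening: 0.177
```

servo_tool(rows=[[0,[0,-2,0],[0,0,0]],[0,[0,-2,0],[0,0,0]],[0,[0,0,0],[0,0,0]]])

```text
clock: 7.82
eef_pos: [632.2, -219.5, 65.8]
tcp_rot: [3.131, -0.001, -3.035]
contact_force: [-3.0, 33.1, 15.4]
opening: 0.179
```

servo_tool(rows=[[0,[0,5,0],[0,0,0]],[0,[0,1,0],[0,0,0]],[85,[0,0,0],[0,0,0]],[85,[0,0,0],[0,0,0]],[85,[0,0,0],[0,0,0]],[85,[0,0,-40],[0,0,0]],[85,[0,0,-40],[0,0,0]],[85,[0,0,-40],[0,0,0]]])

```text
clock: 8.82
eef_pos: [631.6, -221.2, 185.6]
tcp_rot: [3.142, -0.0, -3.034]
contact_force: [0.9, -0.6, 0.2]
opening: 1.0
```

```bash
python3 - <<'E'
from h import *
print(sense()['opening'])
K,k,T=np.load('c2.npy',allow_pickle=True); c=(np.array(K,float),float(k),np.array(T,float))
im=cv2.imread('pics/w2.png')
# blobs of dark on bench in w2 (rings): hole fit at top plane and outer fit
g=im.max(2); m=(g<75).astype(np.uint8)
for (u,v,z,nm) in [(217,139,12,'r3'),(324,130,9,'r4')]:
    W=45; r=m[v-W:v+W,u-W:u+W]; cs,h=cv2.findContours(r,cv2.RETR_CCOMP,cv2.CHAIN_APPROX_NONE)
    for i,q in enumerate(cs):
        if len(q)<40: continue
        P=np.array([atz(c,(a+u-W,b+v-W),z)[:2] for a,b in q[:,0]],np.float32); (cx,cy),(d1,d2),_=cv2.fitEllipse(P); print(nm,h[0][i][3]>=0,round(cx,1),round(cy,1),round(d1,1),round(d2,1))
plan([(455.5,-231.5,170,3.25),(455.5,-231.5,-3,3.25)])
E
```

```text
0.9998640597637055
r3 False 455.8 -229.3 57.9 59.3
r3 True 455.7 -228.9 36.4 38.3
r4 False 432.3 -116.7 57.5 57.8
r4 True 432.3 -116.8 47.1 47.1
(455.5, -231.5, 170, 3.25) 3
[[85,[58.7,2.9,5.2],[0,0,np.float64(-0.01)]],[85,[58.8,2.9,5.2],[0,0,np.float64(-0.01)]],[85,[58.7,3.0,5.2],[0,0,np.float64(-0.01)]]]
(455.5, -231.5, -3, 3.25) 3
[[85,[0.0,-0.0,57.7],[0,0,np.float64(-0.0)]],[85,[0.0,-0.0,57.6],[0,0,np.float64(-0.0)]],[85,[0.0,-0.0,57.7],[0,0,np.float64(-0.0)]]]
```

servo_tool(rows=[[85,[58.7,3.6,5],[0,0,0]],[85,[58.7,3.6,5],[0,0,0]],[85,[58.7,3.6,5],[0,0,0]],[85,[0,0,58],[0,0,0]],[85,[0,0,58],[0,0,0]],[85,[0,0,40],[0,0,0]],[85,[0,0,18],[0,0,0]],[85,[0,0,0],[0,0,0]]])

```text
clock: 9.82
eef_pos: [454.5, -228.9, -5.8]
tcp_rot: [3.14, -0.002, -3.034]
contact_force: [-0.7, 0.4, 0.1]
opening: 0.994
```

servo_tool(rows=[[40,[0,0,0],[0,0,0]],[40,[0,0,0],[0,0,0]],[40,[0,0,0],[0,0,0]],[40,[0,0,0],[0,0,0]],[40,[0,0,0],[0,0,0]]], force=20)

```text
clock: 10.45
eef_pos: [455.7, -229.3, -4.3]
tcp_rot: [-3.141, 0.0, -3.034]
contact_force: [-0.2, 0.3, 0.4]
opening: 0.466
```

```bash
python3 - <<'E'
from h import *
snap('wrist','w3.png'); print(sense()['opening'],sense()['contact_force'])
E
```

```text
0.4677044857872877 [-0.43514522  0.53827758  0.11647475]
```

View pics/w3.png

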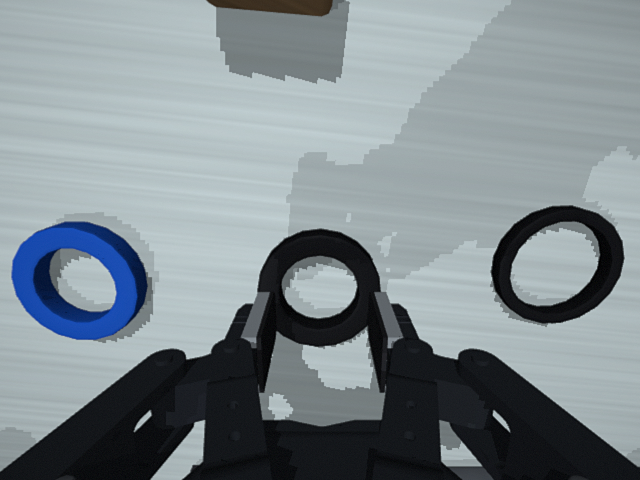

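servo_tool(rows=[[25,[0,0,0],[0,0,0]],[25,[0,0,0],[0,0,0]],[25,[0,0,0],[0,0,0]]], force=20)

```text
clock: 10.88
eef_pos: [455.5, -229.2, -4.6]
tcp_rot: [3.142, -0.0, -3.034]
contact_force: [0.2, 0.2, 0.4]
opening: 0.292
```

```bash
python3 - <<'E'
from h import *
c=cal('wrist'); snap('wrist','w4.png'); print(sense()['opening'],sense()['contact_force'],pose()[0])
p,R,s=pose()
for o in (25,60):
  for sx in (-11,11):
    for z in (-19,0): print(o,sx,z,[proj(c,p+R@[sx,y,z]).round().tolist() for y in (-o/2,o/2)])
for z in (0,12):print(z,[proj(c,[455.7+a,-229.3+b,z]).round().tolist() for a,b in ((30,0),(-30,0),(0,30),(0,-30))])
E
```

```text
0.29535707194248023 [ 0.46065783 -0.382027    0.15962881] [ 455.56677556 -229.24184495   -4.54343437]
25 -11 -19 [[296.0, 316.0], [348.0, 316.0]]
25 -11 0 [[298.0, 298.0], [345.0, 298.0]]
25 11 -19 [[295.0, 274.0], [349.0, 274.0]]
25 11 0 [[297.0, 259.0], [346.0, 259.0]]
60 -11 -19 [[260.0, 316.0], [384.0, 316.0]]
60 -11 0 [[265.0, 298.0], [378.0, 298.0]]
60 11 -19 [[257.0, 274.0], [387.0, 274.0]]
60 11 0 [[263.0, 259.0], [380.0, 259.0]]
0 [[316.0, 334.0], [328.0, 227.0], [380.0, 289.0], [263.0, 277.0]]
12 [[315.0, 347.0], [329.0, 234.0], [384.0, 299.0], [259.0, 287.0]]
```

View pics/w4.png

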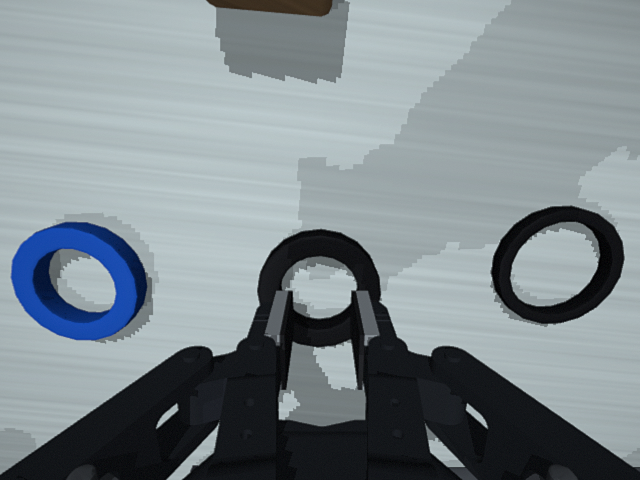

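The pads appear to pass above the ring, because their ends show at (290,293) and (353,293) instead of row 259. I'll check the tip height from the other cameras.

```bash
python3 - <<'E'
from h import *
p,R,s=pose(); out=[]
for n in ('scene','side'):
    im=snap(n); c=cal(n)
    for d,col in ((0,(0,0,255)),(-19,(0,255,0)),(-40,(255,0,0))):
        for y in (-12.5,12.5):
            u=proj(c,p+R@[0,y,d]); im[int(round(u[1])),int(round(u[0]))]=col
    u=proj(c,p).astype(int); out.append(cv2.resize(im[u[1]-50:u[1]+25,u[0]-50:u[0]+50],None,fx=4,fy=4,interpolation=cv2.INTER_NEAREST))
cv2.imwrite('pics/tip.png',np.hstack(out))
E
```

```text
(no output)
```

View pics/tip.png

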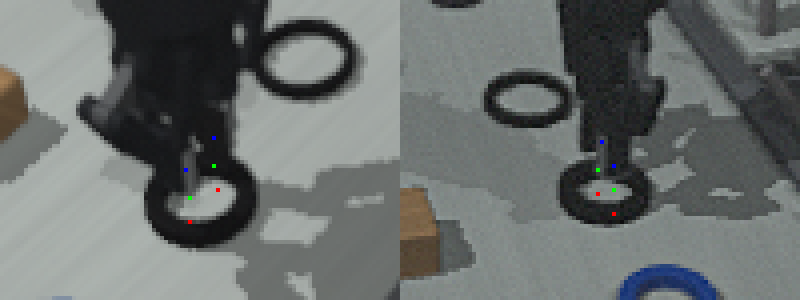

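In both outside views the finger ends sit near the green dots, about 19 mm above the stated TCP, so the tips passed over the ring. I'll open, go lower in small steps and watch the force.

servo_tool(rows=[[74,[0,0,0],[0,0,0]],[74,[0,0,0],[0,0,0]],[74,[0,0,0],[0,0,0]],[74,[0,0,0],[0,0,0]],[74,[0,0,4],[0,0,0]],[74,[0,0,4],[0,0,0]],[74,[0,0,2],[0,0,0]],[74,[0,0,0],[0,0,0]]])

```text
clock: 12.02
eef_pos: [455.4, -229.1, -14.8]
tcp_rot: [3.141, -0.0, -3.034]
contact_force: [-0.3, -0.7, -0.0]
opening: 0.867
```

servo_tool(rows=[[74,[0,0,2],[0,0,0]],[74,[0,0,0],[0,0,0]]])

```text
clock: 12.28
eef_pos: [455.5, -229.2, -16.6]
tcp_rot: [3.141, -0.0, -3.034]
contact_force: [-0.4, -0.6, 0.9]
opening: 0.865
```

servo_tool(rows=[[74,[0,0,2],[0,0,0]],[74,[0,0,0],[0,0,0]]])

```text
clock: 12.52
eef_pos: [455.5, -229.2, -18.6]
tcp_rot: [3.141, -0.0, -3.034]
contact_force: [0.4, 0.2, 0.4]
opening: 0.863
```

servo_tool(rows=[[74,[0,0,2],[0,0,0]],[74,[0,0,0],[0,0,0]]])

```text
clock: 12.78
eef_pos: [455.5, -229.2, -20.7]
tcp_rot: [3.141, -0.0, -3.034]
contact_force: [0.1, 0.6, 0.5]
opening: 0.867
```

servo_tool(rows=[[74,[0,0,2],[0,0,0]],[74,[0,0,0],[0,0,0]]])

```text
clock: 13.02
eef_pos: [455.5, -229.2, -22.7]
tcp_rot: [3.141, -0.0, -3.034]
contact_force: [-0.8, 0.3, 0.2]
opening: 0.866
```

servo_tool(rows=[[50,[0,0,0],[0,0,0]],[50,[0,0,0],[0,0,0]],[50,[0,0,0],[0,0,0]],[50,[0,0,0],[0,0,0]]], force=20)

```text
clock: 13.52
eef_pos: [455.6, -229.3, -22.5]
tcp_rot: [-3.141, 0.0, -3.034]
contact_force: [-0.9, 0.3, -0.1]
opening: 0.584
```

servo_tool(rows=[[74,[0,0,0],[0,0,0]],[74,[0,0,0],[0,0,0]],[74,[0,0,0],[0,0,0]],[74,[0,0,3],[0,0,0]],[74,[0,0,3],[0,0,0]],[74,[0,0,0],[0,0,0]]])

```text
clock: 14.28
eef_pos: [455.3, -229.1, -28.9]
tcp_rot: [3.141, -0.001, -3.034]
contact_force: [0.3, 0.6, 0.1]
opening: 0.871
```

servo_tool(rows=[[74,[0,0,2],[0,0,0]],[74,[0,0,1],[0,0,0]],[74,[0,0,0],[0,0,0]]])

```text
clock: 14.65
eef_pos: [455.5, -229.2, -31.6]
tcp_rot: [3.142, -0.0, -3.034]
contact_force: [0.1, 0.8, 0.5]
opening: 0.866
```

```bash
python3 - <<'E'
from h import *
c=cal('wrist'); p,R,s=pose(); im=snap('wrist'); print(p,s['contact_force'],s['opening'])
cr=cv2.resize(im[180:400,200:440],None,fx=2.5,fy=2.5); out=[cr]
u=proj(cal('side'),p).astype(int); im=snap('side'); out.append(cv2.resize(im[u[1]-60:u[1]+30,u[0]-40:u[0]+40],(490,550)))
cv2.imwrite('pics/w5.png',np.hstack([out[0],out[1][:,:200]]))
E
```

```text
[ 455.4923418  -229.22350429  -31.60588833] [0.08372984 0.79071364 0.531623  ] 0.8656168983732838
```

View pics/w5.png

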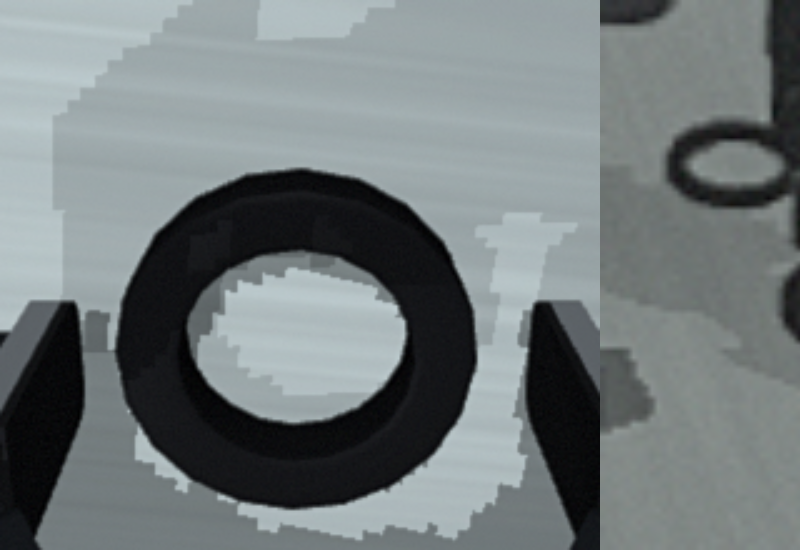

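servo_tool(rows=[[74,[0,0,2],[0,0,0]],[74,[0,0,0],[0,0,0]]])

```text
clock: 15.0
eef_pos: [455.5, -229.2, -33.6]
tcp_rot: [3.142, -0.0, -3.034]
contact_force: [-0.5, 0.3, -0.1]
opening: 0.862
```

servo_tool(rows=[[74,[0,0,2],[0,0,0]],[74,[0,0,0],[0,0,0]]])

```text
clock: 15.25
eef_pos: [455.5, -229.2, -35.7]
tcp_rot: [3.141, -0.0, -3.034]
contact_force: [-0.1, 0.5, -0.5]
opening: 0.867
```

servo_tool(rows=[[50,[0,0,0],[0,0,0]],[50,[0,0,0],[0,0,0]],[50,[0,0,0],[0,0,0]],[50,[0,0,0],[0,0,0]]], force=20)

```text
clock: 15.75
eef_pos: [455.6, -229.3, -35.2]
tcp_rot: [-3.142, 0.0, -3.034]
contact_force: [-1.2, 0.4, 4.9]
opening: 0.697
```

Now the pads hold the ring (opening 59.5 mm). The finger ends are really about 35 mm above the stated TCP at this opening. The ring is centred along base y, so next I turn 90° and take it along base x.

servo_tool(rows=[[78,[0,0,-1.5],[0,0,0]],[78,[0,0,0],[0,0,0]],[78,[0,0,0],[0,0,0]],[78,[0,0,0],[0,0,10]],[78,[0,0,0],[0,0,10]],[78,[0,0,0],[0,0,10]],[78,[0,0,0],[0,0,10]],[78,[0,0,0],[0,0,10]]])

```text
clock: 16.75
eef_pos: [455.5, -229.2, -34.1]
tcp_rot: [-3.142, -0.0, 2.371]
contact_force: [1.2, -0.4, 0.2]
opening: 0.915
```

servo_tool(rows=[[78,[0,0,0],[0,0,10]],[78,[0,0,0],[0,0,10]],[78,[0,0,0],[0,0,10]],[78,[0,0,0],[0,0,10]],[78,[0,0,0],[0,0,0]],[78,[0,0,0],[0,0,0]]])

```text
clock: 17.5
eef_pos: [455.6, -229.2, -34.1]
tcp_rot: [-3.142, 0.0, 1.683]
contact_force: [0.1, -0.5, 0.1]
opening: 0.914
```

servo_tool(rows=[[50,[0,0,0],[0,0,0]],[50,[0,0,0],[0,0,0]],[50,[0,0,0],[0,0,0]],[50,[0,0,0],[0,0,0]],[50,[0,0,0],[0,0,0]]], force=60)

```text
clock: 18.12
eef_pos: [455.6, -229.3, -33.4]
tcp_rot: [3.142, 0.0, 1.68]
contact_force: [-2.8, 1.5, 10.3]
opening: 0.662
```

```bash
python3 - <<'E'
from h import *
plan([(455.6,-229.3,110,1.68),(618.0,-90.0,110,1.68)],g=50)
E
```

```text
(455.6, -229.3, 110, 1.68) 3
[[50,[-0.0,0.0,-47.8],[0,0,np.float64(-0.0)]],[50,[-0.0,0.0,-47.8],[0,0,np.float64(-0.0)]],[50,[-0.0,0.0,-47.8],[0,0,np.float64(-0.0)]]]
(618.0, -90.0, 110, 1.68) 4
[[50,[30.2,44.2,-0.0],[0,0,np.float64(-0.0)]],[50,[30.2,44.1,-0.0],[0,0,np.float64(-0.0)]],[50,[30.2,44.2,-0.0],[0,0,np.float64(-0.0)]],[50,[30.1,44.1,-0.0],[0,0,np.float64(-0.0)]]]
```

servo_tool(rows=[[50,[0,0,-10],[0,0,0]],[50,[0,0,-30],[0,0,0]],[50,[0,0,-40],[0,0,0]],[50,[0,0,-40],[0,0,0]],[50,[0,0,-23],[0,0,0]],[50,[0,0,0],[0,0,0]],[50,[0,0,0],[0,0,0]]])

```text
clock: 19.0
eef_pos: [455.0, -229.0, 108.4]
tcp_rot: [-3.141, -0.0, 1.679]
contact_force: [0.3, -0.0, -0.1]
opening: 0.658
```

servo_tool(rows=[[50,[30.2,44.2,0],[0,0,0]],[50,[30.2,44.2,0],[0,0,0]],[50,[30.2,44.2,0],[0,0,0]],[50,[30.2,44.2,0],[0,0,0]],[50,[0,0,0],[0,0,0]],[50,[0,0,0],[0,0,0]],[50,[0,0,0],[0,0,0]]])

```text
clock: 19.88
eef_pos: [616.9, -90.9, 108.3]
tcp_rot: [-3.14, -0.0, 1.678]
contact_force: [-0.7, -0.3, -0.2]
opening: 0.664
```

```bash
python3 - <<'E'
from h import *
p,R,s=pose(); print(p,s['opening'],s['tcp_rot'])
c=cal('wrist'); im=snap('wrist'); b=R@np.array([0,0,0])
for z in (34,46): 
  for a in np.arange(0,6.28,.1):
    u=proj(c,[p[0]+30*np.cos(a),p[1]+30*np.sin(a),p[2]+z]).round().astype(int)
    if 0<=u[0]<640 and 0<=u[1]<480: im[u[1],u[0]]=(0,0,255) if z==34 else (0,255,0)
Rz=Ro.from_euler('z',.1086).as_matrix()
for x in(-24.4,24.4):
  for y in (-29.1,29.1):
    u=proj(c,Rz@[x,y,118]+[618,-90,0]).round().astype(int); print(u); cv2.circle(im,(int(u[0]),int(u[1])),3,(255,0,255),1)
cv2.imwrite('pics/w6.png',im)
E
```

```text
[616.91305305 -90.90953062 108.25513805] 0.6638024096875387 [-3.13982741e+00 -2.39861579e-04  1.67787960e+00]
[277 337]
[272 229]
[371 337]
[376 229]
```

View pics/w6.png

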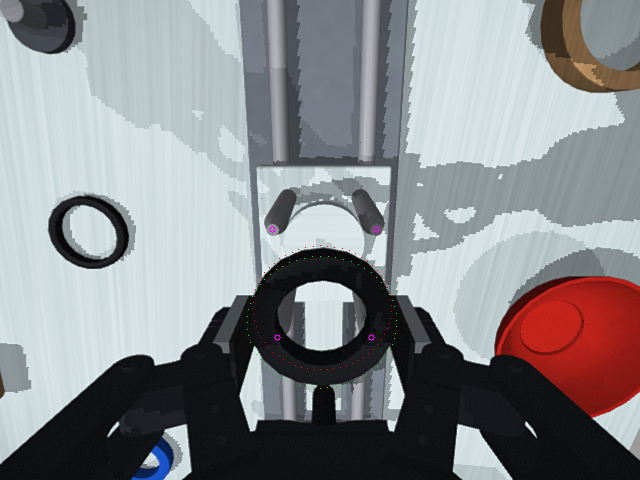

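Projected post tops match the visible posts at (272,229) and (376,229), and the held ring matches its outline too. Lowering in steps.

servo_tool(rows=[[50,[0.8,1.2,0],[0,0,0]],[50,[0,0,15],[0,0,0]],[50,[0,0,10],[0,0,0]],[50,[0,0,8],[0,0,0]],[50,[0,0,8],[0,0,0]],[50,[0,0,8],[0,0,0]],[50,[0,0,8],[0,0,0]],[50,[0,0,0],[0,0,0]]])

```text
clock: 20.92
eef_pos: [619.0, -89.0, 51.2]
tcp_rot: [-3.141, -0.0, 1.679]
contact_force: [-0.2, -0.2, 0.6]
opening: 0.662
```

servo_tool(rows=[[50,[0,0,4],[0,0,0]],[50,[0,0,2],[0,0,0]],[50,[0,0,0],[0,0,0]]])

```text
clock: 21.3
eef_pos: [619.5, -89.3, 46.0]
tcp_rot: [3.141, 0.0, 1.679]
contact_force: [0.1, -1.6, -1.6]
opening: 0.66
```

servo_tool(rows=[[50,[-0.6,-1.4,2],[0,0,0]],[50,[0,0,2],[0,0,0]],[50,[0,0,0],[0,0,0]]])

```text
clock: 21.68
eef_pos: [618.0, -89.8, 41.8]
tcp_rot: [-3.141, -0.0, 1.679]
contact_force: [-0.1, 0.1, -0.3]
opening: 0.664
```

servo_tool(rows=[[50,[0,0,2],[0,0,0]],[50,[0,0,2],[0,0,0]],[50,[0,0,0],[0,0,0]]])

```text
clock: 22.05
eef_pos: [618.0, -89.9, 37.7]
tcp_rot: [-3.141, -0.0, 1.679]
contact_force: [-0.6, 0.8, -0.3]
opening: 0.656
```

servo_tool(rows=[[50,[0,0,4],[0,0,0]],[50,[0,0,4],[0,0,0]],[50,[0,0,3],[0,0,0]],[50,[0,0,0],[0,0,0]]])

```text
clock: 22.55
eef_pos: [617.8, -89.9, 26.6]
tcp_rot: [-3.141, -0.0, 1.679]
contact_force: [-1.1, -0.4, -0.0]
opening: 0.663
```

servo_tool(rows=[[50,[0,0,3],[0,0,0]],[50,[0,0,3],[0,0,0]],[50,[0,0,0],[0,0,0]]])

```text
clock: 22.92
eef_pos: [617.9, -89.9, 20.7]
tcp_rot: [-3.141, -0.0, 1.679]
contact_force: [-0.1, 0.1, -0.1]
opening: 0.661
```

servo_tool(rows=[[50,[0,0,1],[0,0,0]],[50,[0,0,0],[0,0,0]]])

```text
clock: 23.18
eef_pos: [618.1, -89.9, 20.0]
tcp_rot: [3.142, 0.0, 1.679]
contact_force: [0.2, -0.8, 1.0]
opening: 0.66
```

servo_tool(rows=[[85,[0,0,0],[0,0,0]],[85,[0,0,0],[0,0,0]],[85,[0,0,0],[0,0,0]],[85,[0,0,0],[0,0,0]],[85,[0,0,-20],[0,0,0]],[85,[0,0,-40],[0,0,0]],[85,[0,0,-40],[0,0,0]],[85,[0,0,-20],[0,0,0]]])

```text
clock: 24.18
eef_pos: [619.5, -90.1, 144.1]
tcp_rot: [3.137, 0.001, 1.679]
contact_force: [-0.3, -0.2, 0.6]
opening: 0.992
```

```bash
python3 - <<'E'
from h import *
p,R,s=pose(); print(p,s['opening'])
c=cal('wrist'); im=snap('wrist'); cv2.imwrite('pics/w7.png',im)
def ell(z,r,col):
  for a in np.arange(0,6.28,.1):
    u=proj(c,[618+r*np.cos(a),-90+r*np.sin(a),z]).round().astype(int)
    if 0<=u[0]<640 and 0<=u[1]<480: im[u[1],u[0]]=col
ell(64,30,(0,0,255)); ell(64,19,(0,255,0))
cv2.imwrite('pics/w7m.png',cv2.resize(im[150:470,180:460],None,fx=1.8,fy=1.8))
for b in boxes_of('wrist','ring1')+[dict(conf=-1,centre=[0,0,0])]+boxes_of('wrist','cap'): q=w(c,b['centre']); print(round(b['conf'],2),q.round(),proj(c,q).round())
E
```

```text
[619.53304316 -90.13699633 144.08508289] 0.991950871177297
0.9 [618. -88.  65.] [320. 232.]
0.63 [ 435. -114.   12.] [107. 221.]
-1 [611. -13. 319.] [-42.  57.]
0.79 [420.  31.   4.] [79. 34.]
```

View pics/w7m.png

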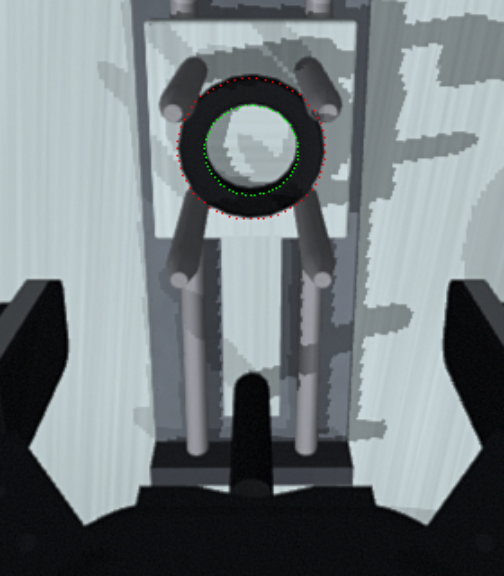

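Ring3 is seated, with its outline on the prediction. Ring4 next, so I refit its position in the newest picture.

```bash
python3 - <<'E'
from h import *
c=cal('wrist'); im=cv2.imread('pics/w7.png'); m=(im.max(2)<75).astype(np.uint8); u,v,W=107,221,60
cs,h=cv2.findContours(m[v-W:v+W,u-W:u+W],cv2.RETR_CCOMP,cv2.CHAIN_APPROX_NONE)
for i,q in enumerate(cs):
    if len(q)<60: continue
    P=np.array([atz(c,(a+u-W,b+v-W),9)[:2] for a,b in q[:,0]],np.float32); e=cv2.fitEllipse(P); print(h[0][i][3]>=0,np.round(e[0],1),np.round(e[1],1))
plan([(432.3,-116.7,130,3.25),(432.3,-116.7,-34,3.25)],g=80)
E
```

```text
False [ 434.6 -114.8] [57.8 61.5]
True [ 435.3 -114.5] [42.8 46.1]
(432.3, -116.7, 130, 3.25) 10
[[80,[-0.6,-18.9,1.2],[0,0,np.float64(-9.0)]],[80,[2.3,-18.7,1.2],[0,0,np.float64(-9.0)]],[80,[5.2,-18.1,1.2],[0,0,np.float64(-9.0)]],[80,[8.0,-17.1,1.2],[0,0,np.float64(-9.0)]],[80,[10.6,-15.6,1.2],[0,0,np.float64(-9.0)]],[80,[12.9,-13.8,1.2],[0,0,np.float64(-9.0)]],[80,[14.9,-11.6,1.2],[0,0,np.float64(-9.0)]],[80,[16.5,-9.1,1.2],[0,0,np.float64(-9.0)]],[80,[17.7,-6.5,1.3],[0,0,np.float64(-9.0)]],[80,[18.6,-3.6,1.2],[0,0,np.float64(-9.0)]]]
(432.3, -116.7, -34, 3.25) 3
[[80,[-0.0,0.0,54.7],[0,0,np.float64(-0.01)]],[80,[-0.0,0.0,54.7],[0,0,np.float64(-0.01)]],[80,[-0.0,0.0,54.6],[0,0,np.float64(-0.01)]]]
```

servo_tool(rows=[[80,[-1.4,-47,0],[0,0,0]],[80,[-1.4,-47,0],[0,0,0]],[80,[-1.4,-47,0],[0,0,0]],[80,[-1.4,-47,0],[0,0,0]],[80,[0,0,24],[0,0,-10]],[80,[0,0,24],[0,0,-10]],[80,[0,0,24],[0,0,-10]],[80,[0,0,24],[0,0,-10]]])

```text
clock: 25.32
eef_pos: [430.9, -115.6, 42.6]
tcp_rot: [-3.141, -0.001, 2.383]
contact_force: [-0.1, 1.0, -0.1]
opening: 0.941
```

servo_tool(rows=[[80,[0,0,10],[0,0,-10]],[80,[0,0,10],[0,0,-10]],[80,[0,0,10],[0,0,-10]],[80,[0,0,10],[0,0,-10]],[80,[0,0,10],[0,0,-10]],[80,[0,0,10],[0,0,0]],[80,[0,0,0],[0,0,0]],[80,[0,0,0],[0,0,0]]])

```text
clock: 26.32
eef_pos: [431.8, -115.7, -16.0]
tcp_rot: [3.142, -0.0, -3.036]
contact_force: [0.9, -0.4, 0.9]
opening: 0.934
```

```bash
python3 - <<'E'
from h import *
p,R,s=pose(); print(p,s['tcp_rot'],s['opening'])
c=cal('wrist'); im=snap('wrist'); m=(im.max(2)<75).astype(np.uint8)
u,v=proj(c,[433,-116,9]).astype(int);W=75; print(u,v)
cs,h=cv2.findContours(m[v-W:v+W,u-W:u+W],cv2.RETR_CCOMP,cv2.CHAIN_APPROX_NONE)
for i,q in enumerate(cs):
    if len(q)<60: continue
    P=np.array([atz(c,(a+u-W,b+v-W),9)[:2] for a,b in q[:,0]],np.float32); e=cv2.fitEllipse(P); print(h[0][i][3]>=0,np.round(e[0],1),np.round(e[1],1))
E
```

```text
[ 431.76345372 -115.72579195  -15.99259032] [ 3.14153227e+00 -1.70047288e-04 -3.03572891e+00] 0.9338173205315038
320 303
False [ 431.1 -117. ] [58.1 60.5]
True [ 429.7 -117.1] [42.7 45. ]
```

servo_tool(rows=[[78,[0,-0.8,10],[0,0,0]],[78,[0,0,8.5],[0,0,0]],[78,[0,0,0],[0,0,0]],[50,[0,0,0],[0,0,0]],[50,[0,0,0],[0,0,0]],[50,[0,0,0],[0,0,0]],[50,[0,0,0],[0,0,0]],[50,[0,0,0],[0,0,0]]], force=20)

```text
clock: 27.38
eef_pos: [431.9, -116.5, -34.2]
tcp_rot: [-3.142, 0.0, -3.033]
contact_force: [-2.2, 0.6, 6.6]
opening: 0.691
```

Held. Open, turn +90°, regrip.

servo_tool(rows=[[78,[0,0,-1],[0,0,0]],[78,[0,0,0],[0,0,0]],[78,[0,0,0],[0,0,0]],[78,[0,0,0],[0,0,10]],[78,[0,0,0],[0,0,10]],[78,[0,0,0],[0,0,10]],[78,[0,0,0],[0,0,10]],[78,[0,0,0],[0,0,10]]])

```text
clock: 28.38
eef_pos: [431.9, -116.6, -33.6]
tcp_rot: [-3.142, -0.0, 2.371]
contact_force: [0.5, 0.0, 0.4]
opening: 0.915
```

servo_tool(rows=[[78,[0,0,0],[0,0,10]],[78,[0,0,0],[0,0,10]],[78,[0,0,0],[0,0,10]],[78,[0,0,0],[0,0,10]],[78,[0,0,0],[0,0,0]],[78,[0,0,0],[0,0,0]]])

```text
clock: 29.12
eef_pos: [431.9, -116.5, -33.5]
tcp_rot: [-3.142, -0.0, 1.683]
contact_force: [-0.7, -0.6, -1.0]
opening: 0.916
```

servo_tool(rows=[[50,[0,0,0],[0,0,0]],[50,[0,0,0],[0,0,0]],[50,[0,0,0],[0,0,0]],[50,[0,0,0],[0,0,0]],[50,[0,0,0],[0,0,0]]], force=50)

```text
clock: 29.75
eef_pos: [431.9, -116.6, -32.8]
tcp_rot: [3.141, -0.0, 1.68]
contact_force: [-4.5, 0.8, 16.2]
opening: 0.667
```

servo_tool(rows=[[50,[0,0,-10],[0,0,0]],[50,[0,0,-30],[0,0,0]],[50,[0,0,-40],[0,0,0]],[50,[0,0,-40],[0,0,0]],[50,[0,0,-24],[0,0,0]],[50,[0,0,0],[0,0,0]],[50,[0,0,0],[0,0,0]]])

```text
clock: 30.62
eef_pos: [431.3, -116.4, 109.9]
tcp_rot: [-3.141, -0.0, 1.679]
contact_force: [-0.1, -0.6, -0.4]
opening: 0.664
```

```bash
python3 - <<'E'
from h import *
plan([(618.0,-90.0,110,1.68)],g=50)
E
```

```text
(618.0, -90.0, 110, 1.68) 4
[[50,[1.5,47.1,-0.0],[0,0,np.float64(-0.01)]],[50,[1.5,47.1,-0.0],[0,0,np.float64(-0.01)]],[50,[1.5,47.1,-0.0],[0,0,np.float64(-0.01)]],[50,[1.5,47.1,-0.1],[0,0,np.float64(-0.01)]]]
```

servo_tool(rows=[[50,[1.5,47,0],[0,0,0]],[50,[1.5,47,0],[0,0,0]],[50,[1.5,47,0],[0,0,0]],[50,[1.5,47,0],[0,0,0]],[50,[0,0,0],[0,0,0]],[50,[0,0,0],[0,0,0]],[50,[0,0,10],[0,0,0]],[50,[0,0,0],[0,0,0]]])

```text
clock: 31.62
eef_pos: [616.5, -90.4, 99.3]
tcp_rot: [-3.139, -0.001, 1.678]
contact_force: [-1.2, -0.1, -0.0]
opening: 0.666
```

servo_tool(rows=[[50,[0,0,0],[0,0,0]],[50,[0,0,0],[0,0,0]]])

```text
clock: 31.88
eef_pos: [618.2, -90.4, 100.8]
tcp_rot: [3.141, 0.0, 1.679]
contact_force: [-0.5, 1.0, -0.5]
opening: 0.661
```

```bash
python3 - <<'E'
from h import *
p,R,s=pose(); print(p,s['opening'],s['tcp_rot']); print('corr tool',R.T@(np.array([618,-90,p[2]])-p))
c=cal('wrist'); im=snap('wrist'); cv2.imwrite('pics/w8.png',im)
m=(im.max(2)<70).astype(np.uint8); cs,h=cv2.findContours(m,cv2.RETR_CCOMP,cv2.CHAIN_APPROX_NONE)
u0=proj(c,p+[0,0,42])
for i,q in enumerate(cs):
    if h[0][i][3]>=0 and len(q)>60:
        P=np.array([atz(c,x,p[2]+42)[:2] for x in q[:,0]],np.float32); e=cv2.fitEllipse(P); print('hole',np.round(e[0]-p[:2],1),np.round(e[1],1))
E
```

```text
[618.17567905 -90.39434903 100.80808671] 0.6612028544250884 [3.14112619e+00 1.22316899e-04 1.67870556e+00]
corr tool [ 4.10975897e-01 -1.32185806e-01 -1.11928520e-04]
hole [  3.5 -34.3] [48.2 82. ]
hole [19.2 11. ] [ 3. 15.]
hole [ 1.4 -1. ] [33.  37.2]
hole [-18.5   3.1] [ 8.6 24.2]
hole [-2.4 22.1] [ 4.4 14.4]
hole [-3.8 35.2] [12.1 25.6]
```

servo_tool(rows=[[50,[0.4,0,10],[0,0,0]],[50,[0,0,9],[0,0,0]],[50,[0,0,8],[0,0,0]],[50,[0,0,8],[0,0,0]],[50,[0,0,8],[0,0,0]],[50,[0,0,8],[0,0,0]],[50,[0,0,8],[0,0,0]],[50,[0,0,0],[0,0,0]]])

```text
clock: 32.92
eef_pos: [617.6, -89.8, 40.7]
tcp_rot: [-3.14, -0.0, 1.679]
contact_force: [-0.2, -0.3, 0.1]
opening: 0.666
```

servo_tool(rows=[[50,[0,0,5],[0,0,0]],[50,[0,0,3],[0,0,0]],[50,[0,0,0],[0,0,0]],[50,[0,0,0],[0,0,0]]])

```text
clock: 33.42
eef_pos: [618.2, -89.9, 33.6]
tcp_rot: [3.141, 0.0, 1.679]
contact_force: [-0.3, -0.3, -0.6]
opening: 0.666
```

servo_tool(rows=[[50,[0,0,1.5],[0,0,0]],[50,[0,0,0],[0,0,0]]])

```text
clock: 33.67
eef_pos: [618.0, -89.9, 31.9]
tcp_rot: [-3.141, 0.0, 1.679]
contact_force: [0.3, 0.5, -0.9]
opening: 0.659
```

servo_tool(rows=[[85,[0,0,0],[0,0,0]],[85,[0,0,0],[0,0,0]],[85,[0,0,0],[0,0,0]],[85,[0,0,0],[0,0,0]],[85,[0,0,-20],[0,0,0]],[85,[0,0,-40],[0,0,0]],[85,[0,0,-40],[0,0,0]],[85,[0,0,-20],[0,0,0]]])

```text
clock: 34.67
eef_pos: [619.5, -90.1, 156.1]
tcp_rot: [3.137, 0.001, 1.679]
contact_force: [0.3, -0.4, 0.1]
opening: 0.996
```

```bash
python3 - <<'E'
from h import *
p,R,s=pose(); print(p,s['opening'])
c=cal('wrist'); im=snap('wrist'); cv2.imwrite('pics/w9.png',im)
def ell(z,r,col):
  for a in np.arange(0,6.28,.1):
    u=proj(c,[618+r*np.cos(a),-90+r*np.sin(a),z]).round().astype(int)
    if 0<=u[0]<640 and 0<=u[1]<480: im[u[1],u[0]]=col
ell(73,30,(0,0,255)); ell(73,23.5,(0,255,0))
cv2.imwrite('pics/w9m.png',cv2.resize(im[0:360,0:460],None,fx=1.6,fy=1.6))
print([(round(b['conf'],2),w(c,b['centre']).round().tolist()) for b in boxes_of('wrist','cap')])
cs=cal('side'); snap('side'); print([(round(b['conf'],2),w(cs,b['centre']).round().tolist()) for b in boxes_of('side','cap')])
E
```

```text
[619.5309738  -90.11723755 156.09350504] 0.995577958400991
[(0.89, [416.0, 29.0, 9.0])]
[(0.66, [345.0, 467.0, 17.0]), (0.52, [409.0, 29.0, 12.0]), (0.51, [431.0, 114.0, 13.0])]
```

View pics/w9m.png

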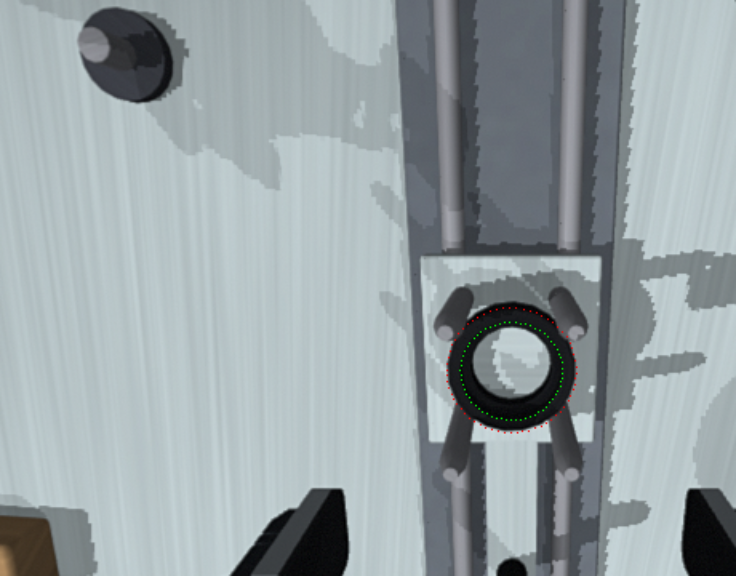

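Both rings are seated, outlines on the prediction. Now the 60 mm cap, going round clear of the lamp.

servo_tool(rows=[[60,[4.9,-45,0],[0,0,0]],[60,[4.9,-45,0],[0,0,0]],[60,[4.9,-45,0],[0,0,0]],[60,[4.9,-45,0],[0,0,0]],[60,[52,5.7,16],[0,0,0]],[60,[52,5.7,16],[0,0,0]],[60,[52,5.7,16],[0,0,0]],[60,[52,5.7,16],[0,0,0]]])

```text
clock: 35.88
eef_pos: [436.3, 120.8, 86.7]
tcp_rot: [-3.14, 0.0, 1.679]
contact_force: [0.4, -0.2, 0.4]
opening: 0.705
```

servo_tool(rows=[[60,[0,0,0],[0,0,-10]],[60,[0,0,0],[0,0,-10]],[60,[0,0,0],[0,0,-10]],[60,[0,0,0],[0,0,-10]],[60,[0,0,0],[0,0,-10]],[60,[0,0,0],[0,0,-10]],[60,[0,0,0],[0,0,-10]],[60,[0,0,0],[0,0,-10]]])

```text
clock: 36.88
eef_pos: [436.2, 119.1, 87.0]
tcp_rot: [-3.141, -0.002, 3.081]
contact_force: [0.1, -1.1, 0.8]
opening: 0.702
```

servo_tool(rows=[[60,[0,0,0],[0,0,-10]],[60,[0,0,0],[0,0,0]],[60,[0,0,0],[0,0,0]]])

```text
clock: 37.25
eef_pos: [436.8, 119.3, 87.5]
tcp_rot: [-3.141, -0.001, -3.037]
contact_force: [0.6, 0.1, 0.0]
opening: 0.702
```

```bash
python3 - <<'E'
from h import *
p,R,s=pose(); print(p,s['opening'],s['tcp_rot'])
c=cal('wrist'); im=snap('wrist'); cv2.imwrite('pics/w10.png',im)
for b in trace('wrist','cap'):
    m=b['mask'].astype(np.uint8); ys,xs=np.nonzero(m); print(round(b['conf'],2),xs.min(),xs.max(),ys.min(),ys.max())
for b in boxes_of('wrist','cap'): print(round(b['conf'],2),w(c,b['centre']).round())
e=[proj(c,[438+a,120+d,z]).round().tolist() for a,d,z in((30,0,12),(-30,0,12),(0,30,12),(0,-30,12),(0,0,42))]; print(e)
cv2.imwrite('pics/w10z.png',im[120:420,120:520])
E
```

```text
[436.77908598 119.27496721  87.49790003] 0.7020629063949148 [-3.14139148e+00 -1.09623828e-03 -3.03737150e+00]
0.95 287 369 194 275
0.89 173 233 159 217
0.42 0 15 439 457
0.73 [430. 122.  14.]
0.5 [579. -85.  37.]
0.37 [567. 148.  32.]
[[318.0, 276.0], [327.0, 197.0], [364.0, 242.0], [281.0, 234.0], [323.0, 252.0]]
```

View pics/w10z.png

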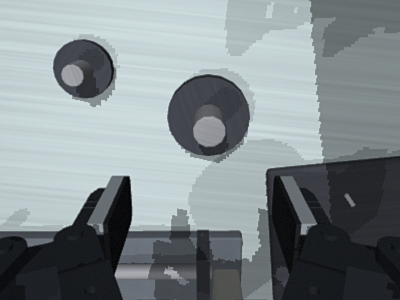

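The cap's disc measures 60 mm and its knob sits at about (329,250), giving a centre near (437,124). Centring squeeze on the knob first.

servo_tool(rows=[[60,[-0.7,4.7,0],[0,0,0]],[60,[0,0,30],[0,0,0]],[60,[0,0,30],[0,0,0]],[60,[0,0,25],[0,0,0]],[60,[0,0,15],[0,0,0]],[60,[0,0,0],[0,0,0]],[60,[0,0,0],[0,0,0]]])

```text
clock: 38.28
eef_pos: [438.0, 124.4, -11.4]
tcp_rot: [3.141, 0.001, -3.034]
contact_force: [0.6, 0.4, 0.7]
opening: 0.701
```

servo_tool(rows=[[10,[0,0,0],[0,0,0]],[10,[0,0,0],[0,0,0]],[10,[0,0,0],[0,0,0]],[10,[0,0,0],[0,0,0]],[10,[0,0,0],[0,0,0]],[10,[0,0,0],[0,0,0]]], force=20)

```text
clock: 39.02
eef_pos: [437.9, 124.2, -11.4]
tcp_rot: [3.142, 0.001, -3.034]
contact_force: [-0.7, -0.4, 6.4]
opening: 0.248
```

servo_tool(rows=[[60,[0,0,-3],[0,0,0]],[60,[0,0,0],[0,0,0]],[60,[0,0,0],[0,0,0]],[60,[0,0,0],[0,0,10]],[60,[0,0,0],[0,0,10]],[60,[0,0,0],[0,0,10]],[60,[0,0,0],[0,0,10]],[60,[0,0,0],[0,0,10]]])

```text
clock: 40.02
eef_pos: [437.4, 124.1, -9.1]
tcp_rot: [-3.141, -0.0, 2.371]
contact_force: [-0.0, -0.3, -0.7]
opening: 0.699
```

servo_tool(rows=[[60,[0,0,0],[0,0,10]],[60,[0,0,0],[0,0,10]],[60,[0,0,0],[0,0,10]],[60,[0,0,0],[0,0,10]],[60,[0,0,0],[0,0,0]],[60,[0,0,0],[0,0,0]]])

```text
clock: 40.78
eef_pos: [437.4, 124.2, -9.1]
tcp_rot: [-3.141, 0.0, 1.683]
contact_force: [0.1, -0.4, 0.1]
opening: 0.703
```

servo_tool(rows=[[10,[0,0,0],[0,0,0]],[10,[0,0,0],[0,0,0]],[10,[0,0,0],[0,0,0]],[10,[0,0,0],[0,0,0]],[10,[0,0,0],[0,0,0]],[10,[0,0,0],[0,0,0]]], force=60)

```text
clock: 41.52
eef_pos: [437.4, 124.2, -8.8]
tcp_rot: [-3.142, 0.0, 1.679]
contact_force: [-0.7, -0.9, 4.6]
opening: 0.236
```

servo_tool(rows=[[10,[0,0,-10],[0,0,0]],[10,[0,0,-30],[0,0,0]],[10,[0,0,-40],[0,0,0]],[10,[0,0,-40],[0,0,0]],[10,[0,0,-20],[0,0,0]],[10,[0,0,0],[0,0,0]],[10,[0,0,0],[0,0,0]]])

```text
clock: 42.4
eef_pos: [436.7, 123.9, 130.3]
tcp_rot: [-3.14, 0.0, 1.679]
contact_force: [-0.2, 1.0, -2.8]
opening: 0.236
```

```bash
python3 - <<'E'
from h import *
p,R,s=pose(); print(p,s['opening'])
plan([(435,-90,p[2],1.68),(618,-90.,p[2],1.68)],g=10)
E
```

```text
[436.72933446 123.94685298 130.25801052] 0.23602196598959116
(435, -90, np.float64(130.2580105154304), 1.68) 4
[[10,[-53.1,-6.2,-0.0],[0,0,np.float64(-0.01)]],[10,[-53.1,-6.2,-0.0],[0,0,np.float64(-0.01)]],[10,[-53.2,-6.2,-0.0],[0,0,np.float64(-0.01)]],[10,[-53.1,-6.3,-0.0],[0,0,np.float64(-0.01)]]]
(618, -90.0, np.float64(130.2580105154304), 1.68) 4
[[10,[-5.0,45.5,0.0],[0,0,np.float64(-0.0)]],[10,[-5.0,45.5,0.0],[0,0,np.float64(-0.0)]],[10,[-4.9,45.5,0.0],[0,0,np.float64(-0.0)]],[10,[-5.0,45.4,0.0],[0,0,np.float64(-0.0)]]]
```

servo_tool(rows=[[10,[-53,-6.2,0],[0,0,0]],[10,[-53,-6.2,0],[0,0,0]],[10,[-53,-6.2,0],[0,0,0]],[10,[-53,-6.2,0],[0,0,0]],[10,[-5,45.5,0],[0,0,0]],[10,[-5,45.5,0],[0,0,0]],[10,[-5,45.5,0],[0,0,0]],[10,[-5,45.5,0],[0,0,0]]])

```text
clock: 43.4
eef_pos: [619.1, -89.5, 128.8]
tcp_rot: [-3.139, -0.001, 1.679]
contact_force: [0.2, 0.4, -2.5]
opening: 0.234
```

servo_tool(rows=[[10,[0,0,0],[0,0,0]],[10,[0,0,0],[0,0,0]],[10,[0,0,0],[0,0,0]],[10,[0,0,0],[0,0,0]]])

```text
clock: 43.9
eef_pos: [618.0, -89.5, 131.0]
tcp_rot: [-3.141, -0.0, 1.679]
contact_force: [0.1, 0.5, -2.8]
opening: 0.235
```

```bash
python3 - <<'E'
from h import *
p,R,s=pose(); print(p,s['opening'],s['tcp_rot']); print('corr',(R.T@(np.array([618,-90,p[2]])-p)).round(1))
c=cal('wrist'); im=snap('wrist')
for z,r,col in ((21,30,(0,0,255)),(51,11,(0,255,0))):
  for a in np.arange(0,6.28,.1):
    u=proj(c,[p[0]+r*np.cos(a),p[1]+r*np.sin(a),p[2]+z]).round().astype(int)
    if 0<=u[0]<640 and 0<=u[1]<480: im[u[1],u[0]]=col
cv2.imwrite('pics/w11.png',cv2.resize(im[150:450,160:480],None,fx=1.8,fy=1.8))
E
```

```text
[617.97665443 -89.54961207 130.97931925] 0.2347078313618312 [-3.14117823e+00 -9.08296266e-05  1.67866187e+00]
corr [-0.5 -0.  -0. ]
```

View pics/w11.png

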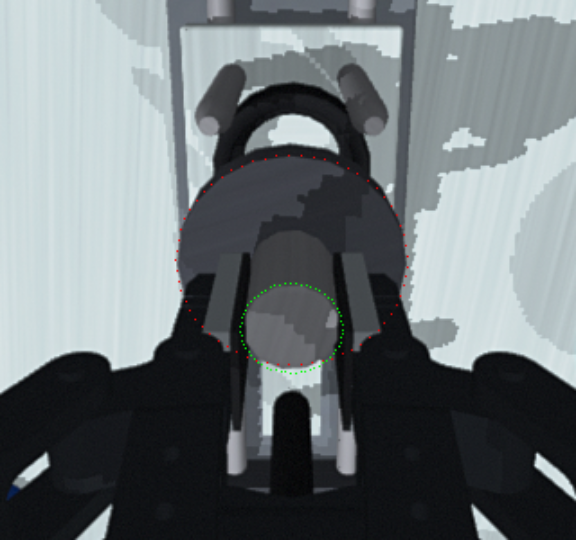

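The cap is held centred and level; the outline matches. Lowering.

servo_tool(rows=[[10,[-0.5,0,10],[0,0,0]],[10,[0,0,9],[0,0,0]],[10,[0,0,8],[0,0,0]],[10,[0,0,8],[0,0,0]],[10,[0,0,8],[0,0,0]],[10,[0,0,8],[0,0,0]],[10,[0,0,6],[0,0,0]],[10,[0,0,0],[0,0,0]]])

```text
clock: 44.95
eef_pos: [618.4, -90.0, 73.4]
tcp_rot: [-3.141, -0.0, 1.679]
contact_force: [0.1, 0.3, -2.3]
opening: 0.228
```

servo_tool(rows=[[10,[0,0,4],[0,0,0]],[10,[0,0,3],[0,0,0]],[10,[0,0,0],[0,0,0]],[10,[0,0,0],[0,0,0]]])

```text
clock: 45.45
eef_pos: [618.9, -90.0, 67.0]
tcp_rot: [3.142, 0.0, 1.679]
contact_force: [-0.4, 0.2, -2.5]
opening: 0.23
```

servo_tool(rows=[[10,[0,-0.8,1.5],[0,0,0]],[10,[0,0,1],[0,0,0]],[10,[0,0,0],[0,0,0]]])

```text
clock: 45.82
eef_pos: [618.0, -90.1, 64.4]
tcp_rot: [-3.142, -0.0, 1.679]
contact_force: [-0.4, 0.3, -2.9]
opening: 0.234
```

servo_tool(rows=[[10,[0,0,1],[0,0,0]],[10,[0,0,0.5],[0,0,0]],[10,[0,0,0],[0,0,0]]])

```text
clock: 46.2
eef_pos: [618.1, -90.1, 64.2]
tcp_rot: [3.141, 0.0, 1.679]
contact_force: [-3.4, 0.4, 10.1]
opening: 0.234
```

servo_tool(rows=[[60,[0,0,0],[0,0,0]],[60,[0,0,0],[0,0,0]],[60,[0,0,0],[0,0,0]],[60,[0,0,0],[0,0,0]],[60,[0,0,-20],[0,0,0]],[60,[0,0,-40],[0,0,0]],[60,[0,0,-40],[0,0,0]],[60,[0,0,0],[0,0,0]]])

```text
clock: 47.2
eef_pos: [620.8, -90.5, 168.1]
tcp_rot: [3.134, 0.002, 1.679]
contact_force: [0.1, -0.3, -0.4]
opening: 0.706
```

```bash
python3 - <<'E'
from h import *
p,R,s=pose(); print(p,s['opening'])
c=cal('wrist'); im=snap('wrist')
for z,r,col in ((85,30,(0,0,255)),(115,11,(0,255,0))):
  for a in np.arange(0,6.28,.1):
    u=proj(c,[618+r*np.cos(a),-90+r*np.sin(a),z]).round().astype(int)
    if 0<=u[0]<640 and 0<=u[1]<480: im[u[1],u[0]]=col
cv2.imwrite('pics/w12.png',cv2.resize(im[130:430,160:480],None,fx=1.8,fy=1.8))
h=np.array([618,-90])-130*np.array([-.1084,.9941]); print('handle',h)
plan([(618,-90,200,3.25),(h[0],h[1],200,3.25),(h[0],h[1],45,3.25)],g=60)
E
```

```text
[620.77382995 -90.51793791 168.07099447] 0.7058312945770998
handle [ 632.092 -219.233]
(618, -90, 200, 3.25) 10
[[60,[0.0,-0.1,-3.4],[0,0,np.float64(-9.0)]],[60,[0.1,-0.1,-3.4],[0,0,np.float64(-9.0)]],[60,[0.1,-0.1,-3.4],[0,0,np.float64(-9.0)]],[60,[0.1,-0.1,-3.4],[0,0,np.float64(-9.0)]],[60,[0.1,-0.1,-3.4],[0,0,np.float64(-9.0)]],[60,[0.1,-0.1,-3.4],[0,0,np.float64(-9.0)]],[60,[0.2,-0.0,-3.4],[0,0,np.float64(-9.0)]],[60,[0.1,-0.0,-3.5],[0,0,np.float64(-9.0)]],[60,[0.2,-0.0,-3.4],[0,0,np.float64(-9.0)]],[60,[0.1,0.0,-3.5],[0,0,np.float64(-9.0)]]]
(np.float64(632.092), np.float64(-219.233), 200, 3.25) 3
[[60,[-0.0,-43.3,0.0],[0,0,np.float64(-0.01)]],[60,[-0.0,-43.3,0.0],[0,0,np.float64(-0.01)]],[60,[-0.0,-43.4,0.0],[0,0,np.float64(-0.01)]]]
(np.float64(632.092), np.float64(-219.233), 45, 3.25) 3
[[60,[-0.0,0.0,51.7],[0,0,np.float64(0.0)]],[60,[-0.0,0.0,51.7],[0,0,np.float64(0.0)]],[60,[-0.0,0.0,51.6],[0,0,np.float64(0.0)]]]
```

View pics/w12.png

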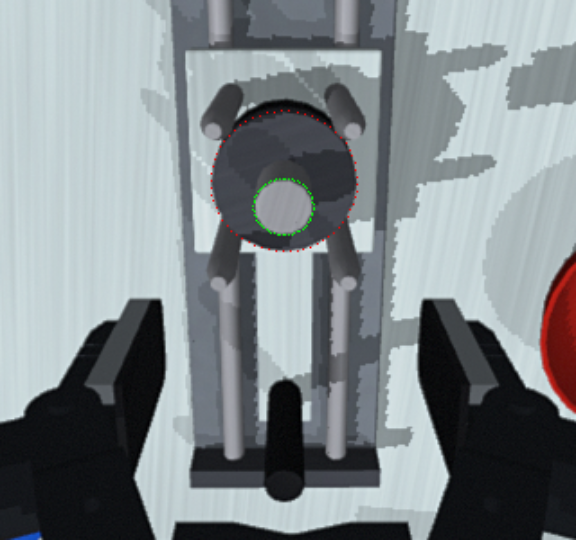

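The cap is seated, with disc and knob both on the prediction. Now the handle.

servo_tool(rows=[[60,[-43.2,0,0],[0,0,0]],[60,[-43.2,0,0],[0,0,0]],[60,[-43.2,0,0],[0,0,0]],[60,[0,0,5],[0,0,-10]],[60,[0,0,5],[0,0,-10]],[60,[0,0,5],[0,0,-10]],[60,[0,0,5],[0,0,-10]],[60,[0,0,5],[0,0,-10]]])

```text
clock: 48.25
eef_pos: [631.2, -218.7, 137.0]
tcp_rot: [-3.141, -0.002, 2.557]
contact_force: [0.4, -0.2, -0.4]
opening: 0.704
```

servo_tool(rows=[[60,[0,0,0],[0,0,-10]],[60,[0,0,0],[0,0,-10]],[60,[0,0,0],[0,0,-10]],[60,[0,0,0],[0,0,-10]],[60,[0,0,0],[0,0,0]],[60,[0,0,0],[0,0,0]]])

```text
clock: 49.0
eef_pos: [631.7, -218.8, 137.6]
tcp_rot: [3.141, -0.001, -3.037]
contact_force: [-0.2, -0.0, -0.4]
opening: 0.7
```

```bash
python3 - <<'E'
from h import *
p,R,s=pose(); print(p,s['opening'],s['tcp_rot'])
plan([(632.1,-219.2,40,3.25)],g=60)
E
```

```text
[ 631.67479586 -218.84272722  137.58309144] 0.6995581465373606 [ 3.14125624e+00 -7.05748373e-04 -3.03741783e+00]
(632.1, -219.2, 40, 3.25) 2
[[60,[-0.2,-0.2,48.8],[0,0,np.float64(-0.12)]],[60,[-0.2,-0.2,48.8],[0,0,np.float64(-0.12)]]]
```

servo_tool(rows=[[60,[-0.3,-0.3,45],[0,0,-0.2]],[60,[0,0,40],[0,0,0]],[60,[0,0,12.5],[0,0,0]],[60,[0,0,0],[0,0,0]],[5,[0,0,0],[0,0,0]],[5,[0,0,0],[0,0,0]],[5,[0,0,0],[0,0,0]],[5,[0,0,0],[0,0,0]]], force=40)

```text
clock: 50.0
eef_pos: [633.2, -219.3, 42.1]
tcp_rot: [-3.141, 0.002, -3.03]
contact_force: [-1.0, 2.3, 6.0]
opening: 0.2
```

servo_tool(rows=[[5,[0,0,0],[0,0,0]],[5,[0,0,0],[0,0,0]],[5,[0,0,0],[0,0,0]]])

```text
clock: 50.38
eef_pos: [633.2, -219.3, 42.1]
tcp_rot: [-3.141, 0.002, -3.03]
contact_force: [-0.3, 2.0, 5.6]
opening: 0.196
```

servo_tool(rows=[[5,[0,3,0],[0,0,0]],[5,[0,6,0],[0,0,0]],[5,[0,8,0],[0,0,0]],[5,[0,8,0],[0,0,0]],[5,[0,8,0],[0,0,0]],[5,[0,8,0],[0,0,0]],[5,[0,8,0],[0,0,0]],[5,[0,8,0],[0,0,0]]])

```text
clock: 51.38
eef_pos: [627.1, -163.1, 42.0]
tcp_rot: [-3.14, 0.003, -3.03]
contact_force: [0.3, -2.0, 5.8]
opening: 0.202
```

servo_tool(rows=[[5,[0,8,0],[0,0,0]],[5,[0,8,0],[0,0,0]],[5,[0,8,0],[0,0,0]],[5,[0,8,0],[0,0,0]],[5,[0,8,0],[0,0,0]],[5,[0,8,0],[0,0,0]],[5,[0,8,0],[0,0,0]],[5,[0,8,0],[0,0,0]]])

```text
clock: 52.38
eef_pos: [620.3, -99.3, 42.1]
tcp_rot: [-3.14, 0.003, -3.03]
contact_force: [0.3, -1.8, 6.3]
opening: 0.195
```

servo_tool(rows=[[5,[0,8,0],[0,0,0]],[5,[0,8,0],[0,0,0]],[5,[0,8,0],[0,0,0]],[5,[0,8,0],[0,0,0]],[5,[0,5,0],[0,0,0]],[5,[0,4,0],[0,0,0]],[5,[0,3,0],[0,0,0]],[5,[0,2,0],[0,0,0]]])

```text
clock: 53.38
eef_pos: [615.4, -53.5, 42.1]
tcp_rot: [-3.141, 0.003, -3.03]
contact_force: [0.6, -1.7, 6.1]
opening: 0.202
```

servo_tool(rows=[[5,[0,2,0],[0,0,0]],[5,[0,0,0],[0,0,0]],[5,[0,0,0],[0,0,0]]])

```text
clock: 53.75
eef_pos: [615.1, -51.4, 42.0]
tcp_rot: [-3.141, 0.003, -3.03]
contact_force: [1.5, -0.0, 6.9]
opening: 0.2
```

servo_tool(rows=[[5,[0,2,0],[0,0,0]],[5,[0,1.5,0],[0,0,0]],[5,[0,0,0],[0,0,0]],[5,[0,0,0],[0,0,0]]])

```text
clock: 54.25
eef_pos: [615.0, -50.2, 42.1]
tcp_rot: [-3.138, 0.004, -3.03]
contact_force: [2.2, -12.8, 4.7]
opening: 0.194
```

The carriage is on the home stop (170 mm of travel, force step). Release and go look at the dimmer.

servo_tool(rows=[[5,[0,-2,0],[0,0,0]],[55,[0,0,0],[0,0,0]],[55,[0,0,0],[0,0,0]],[55,[0,0,0],[0,0,0]],[55,[0,0,-20],[0,0,0]],[55,[0,0,-40],[0,0,0]],[55,[0,0,-40],[0,0,0]],[55,[0,0,-40],[0,0,0]]])

```text
clock: 55.25
eef_pos: [613.4, -49.8, 183.3]
tcp_rot: [-3.141, 0.001, -3.03]
contact_force: [0.8, -0.4, 0.6]
opening: 0.647
```

servo_tool(rows=[[55,[48.5,5.3,0],[0,0,0]],[55,[48.5,5.3,0],[0,0,0]],[55,[48.5,5.3,-20],[0,0,0]],[55,[48.5,5.3,-20],[0,0,0]],[55,[-2.4,53,0],[0,0,0]],[55,[-2.4,53,0],[0,0,0]],[55,[-2.4,53,0],[0,0,0]],[55,[-2.4,53,0],[0,0,0]]])

```text
clock: 56.25
eef_pos: [404.0, 163.2, 222.1]
tcp_rot: [3.141, 0.002, -3.03]
contact_force: [1.1, -0.1, -0.8]
opening: 0.645
```

servo_tool(rows=[[55,[-2.4,53,0],[0,0,0]],[55,[-2.4,53,0],[0,0,0]],[55,[0,0,0],[0,0,0]],[55,[0,0,0],[0,0,0]],[55,[0,0,0],[0,0,0]]])

```text
clock: 56.88
eef_pos: [397.2, 266.3, 220.9]
tcp_rot: [-3.142, 0.0, -3.031]
contact_force: [0.1, 0.2, -0.1]
opening: 0.645
```

```bash
python3 - <<'E'
from h import *
p,R,s=pose(); print(p,s['opening'],s['tcp_rot'])
c=cal('wrist'); im=snap('wrist'); cv2.imwrite('pics/w13.png',im)
np.save('c13.npy',np.array(c,dtype=object),allow_pickle=True)
for t in ('lever','lever_grip','half_mark','cap'): print(t,[(round(b['conf'],2),w(c,b['centre']).round().tolist(),proj(c,w(c,b['centre'])).round().tolist()) for b in boxes_of('wrist',t)])
cv2.imwrite('pics/w13z.png',cv2.resize(im[100:400,100:],None,fx=1.48,fy=1.48,interpolation=cv2.INTER_CUBIC))
E
```

```text
[397.19428798 266.30028922 220.89995537] 0.6452143634973319 [-3.14150326e+00  2.66069523e-04 -3.03122716e+00]
lever [(0.72, [553.0, 323.0, 40.0], [356.0, 344.0])]
lever_grip [(0.6, [549.0, 322.0, 41.0], [356.0, 342.0])]
half_mark []
cap [(0.69, [576.0, 63.0, 87.0], [100.0, 367.0]), (0.65, [343.0, 471.0, 19.0], [526.0, 170.0])]
```

View pics/w13z.png

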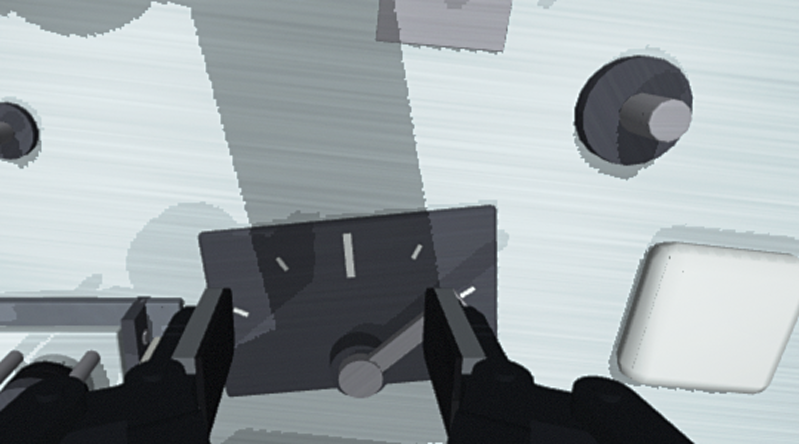

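The dimmer plate's upper corners are at (200,233) and (496,206) in the crop. The half mark runs from (347,234) to (351,276), the hinge is near (360,378), and the lever points along the right-hand mark. I compute the frame.

```bash
python3 - <<'E'
from h import *
K,k,T=np.load('c13.npy',allow_pickle=True); c=(np.array(K,float),float(k),np.array(T,float))
f=lambda u,v,z:atz(c,(100+u/1.48,100+v/1.48),z)[:2]
A,B=f(200,233,10),f(496,206,10); print('corners',A,B,np.linalg.norm(B-A))
ey=(B-A)/np.linalg.norm(B-A); ex=np.array([ey[1],-ey[0]]); yaw=np.arctan2(ex[1],ex[0]); H=(A+B)/2+120*ex; print('yaw',yaw,'hinge',H)
m1,m2=f(347,234,10),f(351,276,10); d=(m2-m1)/np.linalg.norm(m2-m1); print('mark',m1,m2,'dir yaw',np.arctan2(d[1],d[0]))
for u in ((241,313),(283,264),(417,252),(467,293),(349,255)):
    q=f(*u,10)-H; q2=np.array([q@ex,q@ey]); print('mark r',np.linalg.norm(q2),'ang', (np.arctan2(q2[1],q2[0])-np.pi)%(2*np.pi))
print('hinge top z30/46',f(360,378,30),f(360,378,40),f(360,378,50))
print('half grip',H-90*ex)
K,k,T=np.load('c1.npy',allow_pickle=True); c1=(np.array(K,float),float(k),np.array(T,float))
g=atz(c1,(617,238),96)[:2]; q=g-H; print('grip w1',g,np.linalg.norm(q),(np.arctan2(q@ey,q@ex)-np.pi+1.05))
c2=(np.array(K,float),float(k),np.array(T,float))
print('w1 pred grip top for angles',[(a,proj(c1,list(H+90*(np.cos(np.pi+a-1.05)*ex+np.sin(np.pi+a-1.05)*ey))+[96]).round(),proj(c1,list(H+90*(np.cos(np.pi+a-1.05)*ex+np.sin(np.pi+a-1.05)*ey))+[36]).round()) for a in (0,.1,.2)])
E
```

```text
corners [474.91927026 176.35083958] [428.91766192 396.69177037] 225.09170075843238
yaw 0.20581834414580427 hinge [569.38575434 311.04550104]
mark [463.46080285 288.06428423] [498.02923582 295.39563988] dir yaw 0.2089857856293434
mark r 103.6842456205422 ang 1.0772273144785744
mark r 102.79255045465236 ang 0.5367736528557172
mark r 102.40346125257548 ang 5.753808767308003
mark r 102.29883220882505 ang 5.217440675978457
mark r 90.94708559248606 ang 0.008722125167018646
hinge top z30/46 [576.01174798 311.36478227] [569.00739214 309.89822013] [562.0030363  308.43165799]
half grip [481.28528815 292.65235399]
grip w1 [499.49182141 365.5202621 ] 88.61524390413086 0.1821335877863206
w1 pred grip top for angles [(0, array([624., 245.]), array([594., 233.])), (0.1, array([621., 240.]), array([591., 229.])), (0.2, array([617., 237.]), array([588., 225.]))]
```

```bash
python3 - <<'E'
from h import *
plan([(498.5,366,150,2.487)],g=55)
E
```

```text
(498.5, 366, 150, 2.487) 5
[[55,[-22.3,17.5,14.1],[0,0,np.float64(8.77)]],[55,[-19.4,20.7,14.1],[0,0,np.float64(8.77)]],[55,[-16.0,23.4,14.1],[0,0,np.float64(8.77)]],[55,[-12.2,25.6,14.2],[0,0,np.float64(8.77)]],[55,[-8.2,27.1,14.1],[0,0,np.float64(8.77)]]]
```

servo_tool(rows=[[55,[-22.3,17.5,14],[0,0,8.8]],[55,[-19.4,20.7,14],[0,0,8.8]],[55,[-16,23.4,14],[0,0,8.8]],[55,[-12.2,25.6,14],[0,0,8.8]],[55,[-8.2,27,14],[0,0,8.8]],[55,[0,0,0],[0,0,0]],[55,[0,0,0],[0,0,0]],[55,[0,0,0],[0,0,0]]])

```text
clock: 58.12
eef_pos: [497.9, 365.9, 151.1]
tcp_rot: [3.141, 0.0, 2.486]
contact_force: [0.1, 0.6, -0.7]
opening: 0.645
```

```bash
python3 - <<'E'
from h import *
p,R,s=pose(); print(p,s['opening'],s['tcp_rot'])
c=cal('wrist'); im=snap('wrist'); cv2.imwrite('pics/w14.png',im)
for t in ('lever_grip','lever'):
  for b in trace('wrist',t):
    ys,xs=np.nonzero(b['mask']); print(t,round(b['conf'],2),xs.min(),xs.max(),ys.min(),ys.max())
# dark blob near predicted post
print('pred top/bottom',proj(c,[498.5,366,96]),proj(c,[498.5,366,36]))
u,v=proj(c,[498.5,366,96]).astype(int)
m=(im.max(2)<32).astype(np.uint8)
sub=m[v-70:v+40,u-60:u+60]; print('rows of black near post:'); 
for r in range(0,110,8): x=np.nonzero(sub[r])[0]; print(v-70+r,(x.min()+u-60,x.max()+u-60,len(x)) if len(x) else None)
E
```

```text
[497.90310198 365.91908524 151.10343561] 0.6449225890421105 [3.14133810e+00 8.75350657e-05 2.48625013e+00]
lever_grip 0.93 302 341 210 338
lever_grip 0.3 155 424 130 392
lever 0.6 303 340 210 338
pred top/bottom [322.34269649 245.63645133] [322.22121408 222.1852064 ]
rows of black near post:
175 None
183 None
191 None
199 None
207 None
215 (np.int64(323), np.int64(331), 9)
223 (np.int64(317), np.int64(337), 21)
231 (np.int64(317), np.int64(339), 23)
239 (np.int64(316), np.int64(340), 25)
247 (np.int64(316), np.int64(341), 24)
255 (np.int64(322), np.int64(336), 9)
263 None
271 None
279 None
```

servo_tool(rows=[[55,[0,4,20],[0,0,0]],[55,[0,0,40],[0,0,0]],[55,[0,0,40],[0,0,0]],[55,[0,0,20],[0,0,0]],[55,[0,0,6],[0,0,0]],[55,[0,0,0],[0,0,0]],[55,[0,0,0],[0,0,0]]])

```text
clock: 59.15
eef_pos: [501.6, 370.3, 25.8]
tcp_rot: [3.139, 0.001, 2.485]
contact_force: [0.4, 0.5, 0.7]
opening: 0.643
```

servo_tool(rows=[[5,[0,0,0],[0,0,0]],[5,[0,0,0],[0,0,0]],[5,[0,0,0],[0,0,0]],[5,[0,0,0],[0,0,0]],[5,[0,0,0],[0,0,0]],[5,[0,0,0],[0,0,0]]], force=30)

```text
clock: 59.9
eef_pos: [501.0, 369.9, 25.1]
tcp_rot: [3.141, 0.0, 2.485]
contact_force: [-1.3, -1.1, 5.2]
opening: 0.202
```

servo_tool(rows=[[5,[0.1,-8.26,0],[0,0,-5.26]],[5,[0.1,-8.26,0],[0,0,-5.26]],[5,[0.1,-8.26,0],[0,0,-5.26]],[5,[0.1,-8.26,0],[0,0,-5.26]],[5,[0.1,-8.26,0],[0,0,-5.26]]])

```text
clock: 60.52
eef_pos: [481.9, 333.6, 25.1]
tcp_rot: [3.141, 0.001, 2.947]
contact_force: [-0.0, -1.0, 4.2]
opening: 0.2
```

servo_tool(rows=[[5,[0.1,-8.26,0],[0,0,-5.26]],[5,[0.1,-8.26,0],[0,0,-5.26]],[5,[0.1,-8.26,0],[0,0,-5.26]],[5,[0.1,-8.26,0],[0,0,-5.26]],[5,[0.1,-8.26,0],[0,0,-5.26]],[5,[0,0,0],[0,0,0]],[5,[0,0,0],[0,0,0]],[5,[0,0,0],[0,0,0]]])

```text
clock: 61.52
eef_pos: [480.7, 292.2, 25.1]
tcp_rot: [-3.141, 0.0, -2.88]
contact_force: [-1.8, -3.3, 8.9]
opening: 0.203
```

servo_tool(rows=[[55,[0,0,0],[0,0,0]],[55,[0,0,0],[0,0,0]],[55,[0,0,0],[0,0,0]],[55,[0,0,-20],[0,0,0]],[55,[0,0,-40],[0,0,0]],[55,[0,0,-50],[0,0,0]],[55,[0,0,-50],[0,0,0]],[55,[0,0,-40],[0,0,0]]])

```text
clock: 62.52
eef_pos: [480.7, 292.6, 226.6]
tcp_rot: [3.141, 0.001, -2.88]
contact_force: [1.5, 0.4, -0.5]
opening: 0.646
```

servo_tool(rows=[[55,[40,0,0],[0,0,0]],[55,[40,0,0],[0,0,0]],[55,[0,0,0],[0,0,0]],[55,[0,0,0],[0,0,0]],[55,[0,0,0],[0,0,0]]])

```text
clock: 63.15
eef_pos: [404.2, 272.1, 224.5]
tcp_rot: [3.142, 0.0, -2.88]
contact_force: [-0.5, -0.3, -0.4]
opening: 0.648
```

```bash
python3 - <<'E'
from h import *
p,R,s=pose(); print(p,s['clock'])
c=cal('wrist'); im=snap('wrist')
H=np.array([569.4,311.0]); ex=np.array([np.cos(.207),np.sin(.207)]); ey=np.array([-ex[1],ex[0]])
for th in (.96,1.05,1.14):
  d=np.cos(np.pi+th-1.05)*ex+np.sin(np.pi+th-1.05)*ey
  u=proj(c,list(H+90*d)+[96]); print(th,u.round(1)); cv2.circle(im,tuple(int(t) for t in u.round()),2,(0,0,255),-1)
S=np.array([618,-90])+170*np.array([-.1084,.9941]); print('home seat',S)
im2=snap('side'); cs=cal('side')
def mark(P,col):
  u=proj(cs,P); cv2.circle(im2,tuple(int(t) for t in u.round()),1,col,-1)
mark([*S,115],(0,0,255)); hh=S-130*np.array([-.1084,.9941]); mark([*hh,110],(0,255,0))
for t in ('glue_bottle','wax_block','cap'): print(t,[(round(b['conf'],2),w(cs,b['centre']).round().tolist()) for b in boxes_of('side',t)])
a=cv2.resize(im[130:430,180:480],(400,400)); b=cv2.resize(im2[140:260,290:410],(400,400),interpolation=cv2.INTER_CUBIC)
cv2.imwrite('pics/fin.png',np.hstack([a,b]))
E
```

```text
[404.15222164 272.12238831 224.4596064 ] 63.15
0.96 [330.2 302.2]
1.05 [321.5 301.4]
1.14 [312.8 301.3]
home seat [599.572  78.997]
glue_bottle [(0.7, [637.0, -478.0, 73.0])]
wax_block [(0.62, [292.0, -286.0, 38.0])]
cap [(0.79, [346.0, 465.0, 16.0]), (0.49, [598.0, 69.0, 86.0])]
```

```bash
python3 - <<'E'
from h import *
c=cal('wrist'); im=snap('wrist')
m=(im.max(2)<32).astype(np.uint8)
for r in range(255,325,6): x=np.nonzero(m[r,280:365])[0]; print(r,(int(x.min())+280,int(x.max())+280) if len(x) else None)
for t in ('lever_grip','handle'):
  for b in trace('wrist',t): ys,xs=np.nonzero(b['mask']); print(t,round(b['conf'],2),xs.min(),xs.max(),ys.min(),ys.max())
snap('scene'); cs=cal('scene'); S=np.array([599.6,79]); h=S-130*np.array([-.1084,.9941])
print('pred handle top scene',proj(cs,[*h,110]),proj(cs,[*h,40]))
for n in ('scene',):
  for t in ('handle','cap','ring1'):
    for b in trace(n,t): ys,xs=np.nonzero(b['mask']); print(n,t,round(b['conf'],2),xs.min(),xs.max(),ys.min(),ys.max())
print('cap disc pred',proj(cs,[*S,85]),proj(cs,[*S,115]))
g=grab_frame('scene'); hm=(g.max(2)<40).astype(np.uint8); u,v=proj(cs,[*h,75]).astype(int)
sub=hm[v-25:v+25,u-20:u+20]; n,l,st,ce=cv2.connectedComponentsWithStats(sub); print([(s[:5]+[u-20,v-25,0,0,0]).tolist() for s in st[1:] if s[4]>20])
E
```

```text
255 None
261 None
267 None
273 (316, 327)
279 (314, 329)
285 (313, 330)
291 (313, 330)
297 (313, 330)
303 (313, 330)
309 (318, 325)
315 None
321 (310, 310)
lever_grip 0.65 302 331 266 362
handle 0.71 0 160 281 391
pred handle top scene [354.64729592 264.04552625] [352.65945565 288.11015739]
scene handle 0.85 343 400 219 300
scene cap 0.93 365 390 228 252
scene cap 0.85 356 379 152 173
scene cap 0.54 293 309 238 253
scene cap 0.36 213 253 403 475
scene cap 0.22 343 400 219 300
scene ring1 0.85 191 221 345 371
scene ring1 0.6 344 399 220 300
scene ring1 0.56 366 388 249 255
scene ring1 0.55 170 203 392 422
cap disc pred [378.15509937 238.89290814] [379.3849214  228.53415769]
[[365, 251, 8, 7, 40], [349, 264, 9, 28, 194]]
```

```bash
python3 -c "
from rig import *; print(sign_off())"
```

```text
the job is handed in; nothing more can be done
None
```

The job is done and handed in at about 63 s of robot time; `sign_off` gives no verdict, so success is judged only by my own checks.

**What I did:**
- I drew the carriage out to its load stop.
- Only two black rings were there, ring3 (38 mm hole) and ring4 (47 mm hole). I stacked ring3, then ring4, then set the 60 mm knobbed cap on top.
- I slid the loaded carriage home to its far stop, 170 mm of travel ending in a clear rise in push force.
- Last, I turned the lever from about 0.13 rad to the half-power mark.

**Last checks:**
- **Lever:** its post sits at the image column predicted for 1.05 rad.
- **Carriage and stack:** in the scene camera, the handle, cap and rings are where they should be with the carriage home.
- **Glue bottle and wax block:** within about 3 mm of where they were first seen.
- **Lamp:** it was never approached closely, and no unexpected contact forces showed.

**What failed or disagreed:**
- The real finger ends were about 30–35 mm short of the stated TCP. My first three closing attempts on ring3 passed over it, without moving it, until I allowed for that.
- The last picture could not be viewed because the 16-picture limit was reached, so the final checks are numeric only.

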